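Open the service hatch of the bottle stirring base

ROBOT

A 6-joint arm with a two-finger parallel gripper is mounted at the origin on the work surface. World frame = base frame: x ahead of the robot, y to its left, z up, the work surface at z = 0. Lengths are in m, angles in rad, forces in N, time in s.
With the tool pointing down it reaches from about 0.35 to 0.85 m from the base axis. Payload 8.1 kg.
Tool frame: the origin (TCP) lies at the very end of the fingers, on their centre line; the grasp point (between the pads) lies 19 mm behind it; x points along the fingers, y is the direction in which the jaws open and shut, and the axes are right-handed (so a half turn about x gives the same grasp; the last joint's range is limited). The gripper opens to 93 mm and grips with 3 to 60 N. Pads are 15 mm wide; open, the fingers measure 128 mm over their backs; the gripper's body (75 mm by 188 mm) begins 65 mm behind the grasp point.
Start: joints at [-1.419, 0.13, 1.488, -0, 1.523, -0.085], TCP at [0.141, -0.583, 0.219] pointing down, gripper open.
Joint ranges: [-2.96, 2.96], [-0.89, 2.26], [0.02, 2.5], [-1.34, 4.48], [0, 2.73], [-2.66, 2.66]. Speed limits (rad/s): [2.39, 2.39, 2.79, 3.14, 3.14, 3.14].

INTERFACE

Orientations are given as a rotation vector (axis times angle).
In Python, from plant import * gives the robot as it stands. The module is installed in compiled form; this text tells all that it offers.
- The arm moves only by the tool apply_moves, never from a script. Its argument "series" is a list of rows, each an object with "jaw": the gripper's target within -1 to 1 (shut at 1, half-way at 0, fully open at -1); "linear": the shift along the tool's x, y, z normalised to -1 to 1, where 1 is 0.6 m, a list of three; "roll": the turn about the tool's x normalised to -1 to 1, where 1 is 30 degrees. A call has 1 to 20 rows; each row is the pose to reach, as a shift and turn from the pose measured when the call began, along the tool's axes at that moment; what a row does not reach only later rows make up. A row lasts 1/8 s, in which the tool goes at most 62.5 mm and 10.7 degrees, less where a joint would pass 70% of its speed; a pose out of reach is approached as far as the arm can. A call with a number of a shift or a turn outside -1 to 1 is refused whole. A call with a gripper value outside its range is refused whole. The fingers move at their own pace and stop on an object; "force" is the grip in N (left out, the last holds). Time passes only in rows, so rows that repeat a pose let the fingers close. It gives the time, the measured TCP pose, the force and the opening at its end, in the units of the state.
- read_state(): the state, without advancing time (a new reading comes with each control period).
- read_camera(name): name is "side" or "top" or "wrist"; returns a dict with "pixels" (384x512x3 uint8, blue, green, red), "intrinsics" (3x3 intrinsics, pixels), "D" ([k1, k2, p1, p2, k3] as OpenCV has them; the pictures are not rectified), "rvec" (rotation vector, rad) and "tvec" (3), from world to camera coordinates, as OpenCV has them; the wrist camera has in their place "tool_from_camera" (4x4, takes a point from camera to tool coordinates, whose origin is the TCP and whose axes are the tool frame's). Camera axes: x right, y down, z forward; pixel columns grow to the right and rows downward; lengths in m; the calibration is good to about 2 mm. A picture is of the moment at which its call begins: read the wrist's pose just before it. There is no depth.
- close_job(): hands the job in, once; it reports no verdict.
The state is a dict: "t": time; "q": joint angles; "dq": joint speeds; "joint_torque": joint torques, N m; "tool_pos": TCP position; "orientation": TCP orientation; "force": force on the tool from outside, world axes, zero at the start; "wrist_torque": the same for the moment, N m; "opening": finger opening in m.
Only numpy, scipy, OpenCV 4.12 (cv2) and the standard library are available. Lean on these libraries where they do the work, as an engineer would, in place of code of your own. Each camera call takes 0.05 s, during which the arm holds its last target. There are 200 camera calls.

TASK

Take the T-handled panel key from its stand, set it upright and fully down on the square stud of the hatch's cam latch and let go of it; then take it again by its crossbar and turn the latch a full quarter turn counter-clockwise to its stop. Lift the key off, stand it upright in the grey tray and let go, then swing the hatch up by its handle until it stands upright or leans back, and leave it open. Do not knock over or push aside the bottles and other things about.

Things in the scene. Friction and masses are not known exactly. Their poses are not given: they have to be found in the camera images.
- unit: yellow stirring base, fixed, 75 mm high; origin at table level under the middle of its hatch, x away from the robot, y left. It spans -115 to 115 mm in x, -130 to 215 mm in y; beyond y = 103 mm is a deck with two tall bottles (x = -56 and 56, y = 165 mm; tops 285 mm above the table). The hatch is an aluminium panel, 151 x 202 mm, flush in its top, hinged along its far (+x) edge
- hatch (a joint): hatch angle, rad: 0 shut, 1.57 upright, stop at 1.75 (leaning back). It opens upward about the hinge line (unit's +y axis), needs about 6 N at the handle, and stays wherever it is left. The latch tongue blocks it until the latch has turned more than about 1 rad
- hatch_hinge (a point): middle of the hatch hinge line, at the hatch's top face; axes turn with the hatch, parallel to unit's when shut (y along the hinge)
- hatch_handle (a point): middle of the hatch's handle, a round steel bar 10 mm thick and 74 mm long along y on two posts, 36 mm above the hatch's face; from the hinge it lies -130 mm in x, 35 mm in y, 36 mm in z of the hatch
- latch (a joint): turn of the quarter-turn latch, rad: starts 0 to 0.15 (locked), grows counter-clockwise seen from above to the stop at 1.57 (free). Takes about 0.12 N m and stays where it is left
- latch_seat (a point): centre of the latch stud's foot, on a 54 mm disc on the hatch, where the key's open end rests when fully down; z up the stud, x and y square to its sides, turning with the latch. The square stud is 24 x 24 mm, 22 mm tall, its top 8 mm tapered to 12 mm square. From the hinge: -115 mm in x, -50 mm in y, 3 mm in z of the hatch
- key_mid (a point): loose dark steel T-handled panel key, 148 mm long, about 0.25 kg: the point on its axis half-way along; z runs from the open socket end to the crossbar, y along the crossbar. At the start it lies in the stand, z sloping 45 degrees up and along the stand's +x, crossbar level; it lifts straight out. The shank is bare, with room for fingers, from 40 to 92 mm from the socket end
- key_foot (a point): centre of the key's open socket end; axes as key_mid. From here up: square socket 38 x 38 mm outside up to 34 mm, with a hole 26.4 mm square (sides along x and y), 26 mm deep; square shank 18 x 18 mm from 34 to 130 mm; crossbar 110 x 18 x 18 mm from 130 to 148 mm. It fits the stud in any of four ways, with about 0.1 rad of play
- stand: key stand, fixed, grey base plate 215 x 110 x 12 mm; origin at table level. The key's socket end rests at x = -55, z = 36 mm in a grey cradle, the shank rises 45 degrees towards +x onto a grey saddle; a steel rod 12 mm thick and 242 mm high stands at x = 92 mm behind the crossbar. Stand and tray may swap sides of the table
- tray: shallow grey plastic tray, fixed, 150 x 170 mm (x by y) and 30 mm high, floor and walls 4 mm; origin under its centre, on the table. Empty
- sensor_a: amber bottle with a round white measuring head, 84 mm across, 210 mm tall, standing on the deck of the base; origin under its centre. Leave it standing. It is taller than the hatch work and close to it
- sensor_b: second bottle like sensor_a
- spare_bottle: capped amber bottle, 74 mm across, 170 mm tall, bystander
- buffer_bottle: clear bottle, blue cap, 72 mm across, 160 mm tall, bystander
- beaker: glass beaker, 70 mm across, 85 mm tall, bystander
- dish: flat white dish, 90 mm across, 18 mm tall, bystander
- driver: screwdriver, 180 mm, bystander
- salt_jar: white jar, 80 mm across, 100 mm tall, bystander
Mind the look-alikes: they are no part of the job. What is shaped like the part that bears key_mid but red is not meant. What is shaped like the tray but pink is not meant.

How it is judged:
By the outcome, as a careful person would: the job done as asked, in the order asked, and still so for the second after the job is handed in, with the robot touching nothing.
It also fails if it takes over 72 s, if anything falls off the work surface, if the arm or the gripper's body presses on something with over 40 N, if the wrist force passes 120 N, or if a joint passes its speed limit or range.

## Working session

There is one attempt and no reset: what is moved stays moved. The work goes in short steps, Python scripts to look and compute and a tool call to move; the robot and the scene stay as the last step left them, time stands still between calls to the robot, and variables do not carry over. Pictures are saved under pics/ and viewed, about 8 in all and at most 12, crops included, and the job is handed in when it is done.

Besides the shell and the picture viewer there is one more tool, called in YAML: its name, and indented under it one key for each argument. apply_moves: Moves the arm, as the interface text tells. Its arguments: {"type":"object","properties":{"series":{"type":"array"},"force":{"type":"number"}},"required":["series"]}

```bash
mkdir -p pics
cat > h.py <<'E'
from plant import *
import numpy as np, cv2, pickle
from scipy.spatial.transform import Rotation as R
def grab(n):
    s=read_state(); c=read_camera(n)
    if n=='wrist':
        T=np.eye(4);T[:3,:3]=R.from_rotvec(s['orientation']).as_matrix();T[:3,3]=s['tool_pos']
        M=np.linalg.inv(T@np.array(c['tool_from_camera']))
        c['rvec']=cv2.Rodrigues(M[:3,:3])[0];c['tvec']=M[:3,3]
    return c
def cam(c): return [np.array(c[k],float) for k in('rvec','tvec','intrinsics','D')]
def proj(c,P):
    r,t,K,D=cam(c); return cv2.projectPoints(np.array(P,float).reshape(-1,3),r,t,K,D)[0].reshape(-1,2)
def ray(c,uv):
    r,t,K,D=cam(c); u=cv2.undistortPoints(np.array(uv,float).reshape(-1,1,2),K,D).reshape(-1,2)
    Rm=cv2.Rodrigues(r)[0]; d=np.c_[u,np.ones(len(u))]@Rm; return -Rm.T@t.ravel(),d
def onz(c,uv,z):
    o,d=ray(c,uv); return o+d*((z-o[2])/d[:,2])[:,None]
def tri(c1,u1,c2,u2):
    o1,d1=ray(c1,u1);o2,d2=ray(c2,u2);out=[]
    for a,b in zip(d1,d2):
        s=np.linalg.lstsq(np.c_[a,-b],o2-o1,rcond=None)[0]; p,q=o1+a*s[0],o2+b*s[1]
        out.append((*((p+q)/2).round(4),np.linalg.norm(p-q).round(4)))
    return out
def save(c,n): pickle.dump(c,open(n+'.pkl','wb'))
def load(n): return pickle.load(open(n+'.pkl','rb'))
E
python3 - <<'E'
from h import *
print(read_state())
for n in('top','side'):
    c=grab(n);save(c,n);cv2.imwrite(f'pics/{n}.png',cv2.resize(c['pixels'],(800,600),interpolation=cv2.INTER_CUBIC));print(n,ray(c,[[256,192]]))
E
```

```text
{'t': 0.0, 'q': array([-1.41941951e+00,  1.31134802e-01,  1.48930619e+00,  2.27043639e-05,
        1.52301734e+00, -8.53820843e-02]), 'dq': array([ 8.99534704e-04,  4.69646692e-04,  2.45951699e-05, -7.01958557e-04,
       -7.19984374e-05, -6.79235513e-04]), 'joint_torque': array([ 2.37804306e-03, -5.59835887e+01, -4.91758561e+01,  7.70059205e-02,
        3.54514306e-02, -1.35947239e-04]), 'tool_pos': array([ 0.1406834 , -0.58266858,  0.21758844]), 'orientation': array([ 2.09657756,  0.25133061, -2.09665967]), 'force': array([-0.52249703, -0.34720998,  0.39861563]), 'wrist_torque': array([-0.06810786, -0.03641227, -0.06679393]), 'opening': 0.09279899133147262}
top (array([0.339544  , 0.01780444, 1.23751028]), array([[ 0.11884947, -0.02810333, -0.99263867]]))
side (array([0.2046233 , 1.50075742, 1.27379387]), array([[ 0.16179255, -0.7706608 , -0.61649654]]))
```

View pics/top.png

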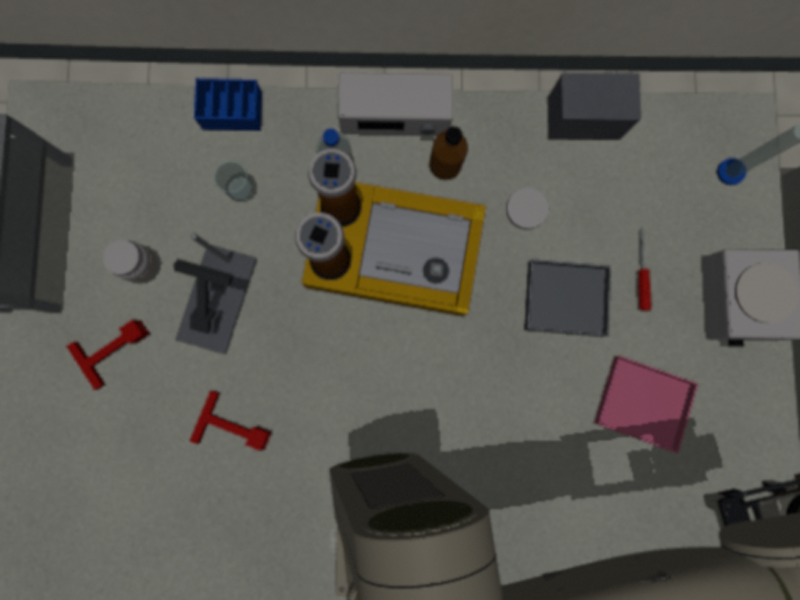

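View pics/side.png

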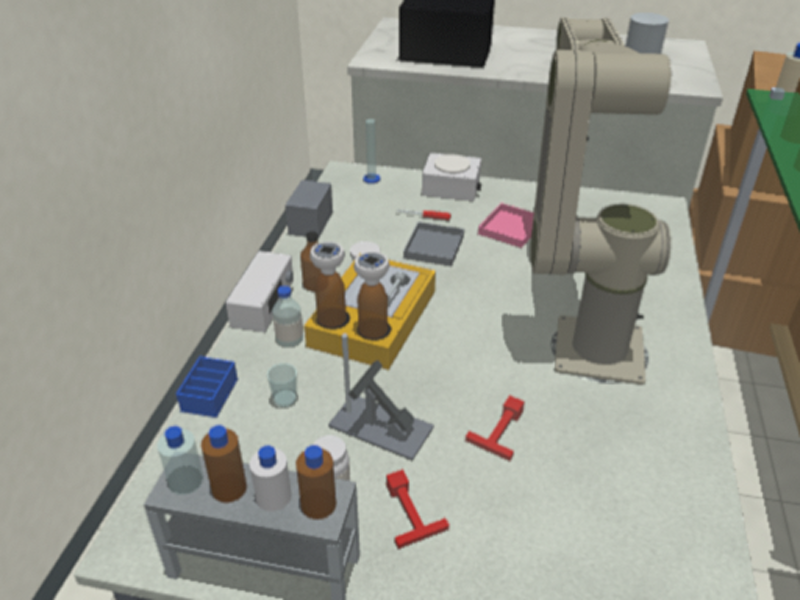

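Top view (800x600): the dark-grey key is on its stand at about (205,280), the yellow unit at (395,250), the grey tray at (567,298). The look-alikes are red T keys at (107,355) and (230,420) and a pink tray at (647,402). The dark key in the stand and the grey tray fit the description. I'll measure all three and confirm in one crop.

```bash
cat > fit.py <<'E'
from h import *
from scipy.optimize import least_squares
def place(p,P):
    c,s=np.cos(p[2]),np.sin(p[2]);P=np.atleast_2d(np.array(P,float));return np.c_[c*P[:,0]-s*P[:,1]+p[0],s*P[:,0]+c*P[:,1]+p[1],P[:,2]]
def fit(c,P,uv,x0):
    r=least_squares(lambda p:(proj(c,place(p,P))-uv).ravel(),x0);return r.x,r.fun.reshape(-1,2).round(1)
E
python3 - <<'E'
from fit import *
c=load('top');k=.64
def run(n,P,uv,x0):
    p,e=fit(c,P,np.array(uv)*k,x0);print(n,p.round(4),e.tolist());return p
u=run('unit',[[.115,-.13,.075],[-.115,-.13,.075],[-.115,.215,.075]],[(485,205),(467,314),(304,287)],[.6,0,0])
s=run('stand',[[.1075,-.055,.012],[-.1075,-.055,.012],[-.1075,.055,.012],[.092,0,.242]],[(256,258),(226,352),(177,340),(195,237)],[.5,.3,-.2])
t=run('tray',[[.075,.085,.03],[.075,-.085,.03],[-.075,-.085,.03],[-.075,.085,.03]],[(527,261),(610,264),(608,336),(525,331)],[.5,-.3,0])
np.save('poses.npy',[u,s,t])
# overlay crop
img=cv2.resize(c['pixels'],None,fx=3,fy=3,interpolation=cv2.INTER_CUBIC)
def line(P,col):
    q=(proj(c,P)*3).astype(int);cv2.polylines(img,[q.reshape(-1,1,2)],False,col,1)
f=lambda s:[-.055+s*.7071,0,.036+s*.7071]
line(place(s,[f(0),f(.139)]),(0,255,0));b=f(.139)
line(place(s,[[b[0],-.055,b[2]],[b[0],.055,b[2]]]),(0,255,255))
line(place(s,[[.092,0,.012],[.092,0,.242]]),(255,0,255))
for P in([[.115,-.13,.075],[-.115,-.13,.075],[-.115,.215,.075],[.115,.215,.075],[.115,-.13,.075]],):line(place(u,P),(255,0,0))
h=[.0755,0,.075]
for o in((-.115,-.05,.025),(-.13,.035,.036)):
    q=(proj(c,place(u,[np.add(h,o)]))[0]*3).astype(int);cv2.drawMarker(img,tuple(q),(0,0,255),0,14,1)
line(place(t,[[.075,.085,.03],[.075,-.085,.03],[-.075,-.085,.03],[-.075,.085,.03],[.075,.085,.03]]),(0,255,0))
cv2.imwrite('pics/ov.png',img[300:700,320:1120])
print(c['pixels'].shape)
E
```

```text
unit [ 0.5846 -0.0443 -0.1498] [[0.4, -0.2], [1.6, 0.2], [-2.0, -0.1]]
stand [ 0.4829  0.3709 -0.2593] [[0.5, 0.0], [0.2, 2.2], [-0.8, 0.9], [0.1, -2.7]]
tray [ 0.4934 -0.3685 -0.0442] [[0.6, -0.4], [-1.1, 0.6], [-0.2, -0.2], [0.7, 0.0]]
(384, 512, 3)
```

View pics/ov.png

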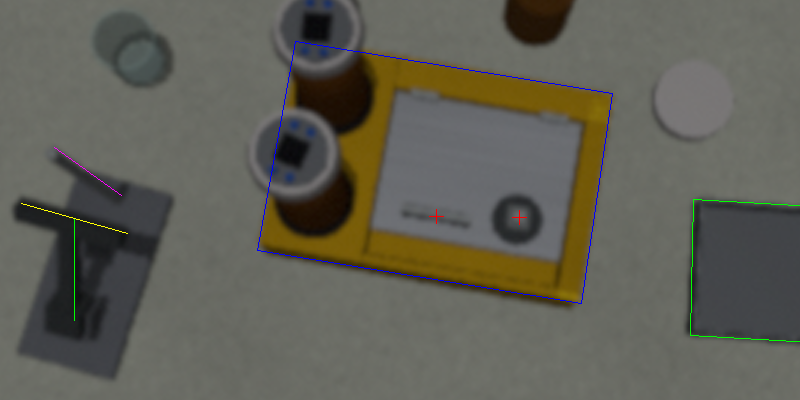

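The overlay confirms the choice: the dark key lies in the grey stand, crossbar about (70,218), foot about (72,325) in the crop. Latch and handle markers land on the disc and bar, and the tray outline matches. Next I'll work out the tool axes and the approach.

```bash
cat >> fit.py <<'E'
u,s,t=np.load('poses.npy')
def mv(targets,yawdir=None,st=None):
    """shift (units) for world TCP targets, roll (units of 30deg) to bring tool y (mod pi) onto yawdir(world angle)"""
    st=st or read_state();Rm=R.from_rotvec(st['orientation']).as_matrix()
    for P in targets: print('lin',((np.array(P)-st['tool_pos'])@Rm/.6).round(4).tolist(),'mm',np.linalg.norm(np.array(P)-st['tool_pos'])*1e3//1)
    if yawdir is not None:
        y=Rm[:,1];a=np.arctan2(y[1],y[0]);d=yawdir-a;d=(d+np.pi/2)%np.pi-np.pi/2
        print('tool y ang',a.round(4),'roll units (down axis)',(-d/np.radians(30)).round(3),'q6',st['q'][5].round(3),'x axis',Rm[:,0].round(3))
def K(s_,lat=0): return [-.055+s_*.7071,lat,.036+s_*.7071]
E
python3 - <<'E'
from fit import *
c=read_camera('wrist');print(np.array(c['tool_from_camera']).round(3).tolist())
g=place(s,[K(.08)])[0];print('grip',g)
v=place(s,[[-.09,0,.36]])[0];print(v)
mv([[.40,-.25,.36],[.40,.05,.36],v],s[2]+np.pi/2)
E
```

```text
[[0.0, -0.279, 0.96, -0.166], [1.0, -0.001, -0.0, -0.0], [0.001, 0.96, 0.279, -0.077], [0.0, 0.0, 0.0, 1.0]]
grip [0.48441953 0.37051457 0.092568  ]
[0.39591239 0.39399191 0.36      ]
lin [-0.2363, -0.4381, -0.5503] mm 445.0
lin [-0.2356, -0.9242, -0.6676] mm 698.0
lin [-0.2347, -1.4831, -0.7955] mm 1019.0
tool y ang -1.334 roll units (down axis) 0.948 q6 -0.085 x axis [-0.     0.001 -1.   ]
```

apply_moves:
  series:
    - {"jaw": -1,"linear": [-0.236,-0.438,-0.55],"roll": 0.948}
    - {"jaw": -1,"linear": [-0.236,-0.438,-0.55],"roll": 0.948}
    - {"jaw": -1,"linear": [-0.236,-0.438,-0.55],"roll": 0.948}
    - {"jaw": -1,"linear": [-0.236,-0.438,-0.55],"roll": 0.948}
    - {"jaw": -1,"linear": [-0.236,-0.438,-0.55],"roll": 0.948}
    - {"jaw": -1,"linear": [-0.236,-0.438,-0.55],"roll": 0.948}
    - {"jaw": -1,"linear": [-0.236,-0.438,-0.55],"roll": 0.948}
    - {"jaw": -1,"linear": [-0.236,-0.924,-0.668],"roll": 0.948}
    - {"jaw": -1,"linear": [-0.236,-0.924,-0.668],"roll": 0.948}
    - {"jaw": -1,"linear": [-0.236,-0.924,-0.668],"roll": 0.948}
    - {"jaw": -1,"linear": [-0.236,-0.924,-0.668],"roll": 0.948}
    - {"jaw": -1,"linear": [-0.236,-0.924,-0.668],"roll": 0.948}
    - {"jaw": -1,"linear": [-0.236,-0.924,-0.668],"roll": 0.948}

```text
t: 1.78
tool_pos: [0.3998, 0.0535, 0.3602]
orientation: [-2.085, 0.263, 2.086]
force: [0.2, 0.4, 1.2]
opening: 0.0928
```

Run:
```python
from fit import *
mv([place(s,[[-.02,0,.33]])[0]],s[2]+np.pi/2)
```

```text
lin [0.0516, -0.547, 0.0314] mm 330.0
tool y ang -1.8234 roll units (down axis) 0.013 q6 1.828 x axis [-0.     0.002 -1.   ]
```

apply_moves:
  series:
    - {"jaw": -1,"linear": [0,-0.547,0.031],"roll": 0.013}
    - {"jaw": -1,"linear": [0,-0.547,0.031],"roll": 0.013}
    - {"jaw": -1,"linear": [0,-0.547,0.031],"roll": 0.013}
    - {"jaw": -1,"linear": [0.05,-0.547,0.031],"roll": 0.013}
    - {"jaw": -1,"linear": [0.05,-0.547,0.031],"roll": 0.013}
    - {"jaw": -1,"linear": [0.05,-0.547,0.031],"roll": 0.013}
    - {"jaw": -1,"linear": [0.05,-0.547,0.031],"roll": 0.013}

```text
t: 2.65
tool_pos: [0.4641, 0.3758, 0.329]
orientation: [-2.081, 0.271, 2.086]
force: [-0.8, -0.9, -0.5]
opening: 0.0931
```

Run:
```python
from fit import *
c=grab('wrist');save(c,'w1');img=cv2.resize(c['pixels'],(800,600),interpolation=cv2.INTER_CUBIC)
f=800/512
def line(P,col):
    q=(proj(c,P)*f).astype(int);cv2.polylines(img,[q.reshape(-1,1,2)],False,col,1)
line(place(s,[K(0),K(.139)]),(0,255,0));b=K(.139)
line(place(s,[[b[0],-.055,b[2]],[b[0],.055,b[2]]]),(0,255,255))
line(place(s,[[.092,0,.012],[.092,0,.242]]),(255,0,255))
x,y,z=.1075,.055,.012
line(place(s,[[x,y,z],[x,-y,z],[-x,-y,z],[-x,y,z],[x,y,z]]),(255,0,0))
cv2.imwrite('pics/w1.png',img);print(read_state()['tool_pos'],read_state()['q'])
```

```text
[0.46427319 0.37495373 0.33002004] [5.92560566e-01 1.04478728e-01 1.31542178e+00 1.44362116e-03
 1.72258478e+00 2.42315261e+00]
```

View pics/w1.png

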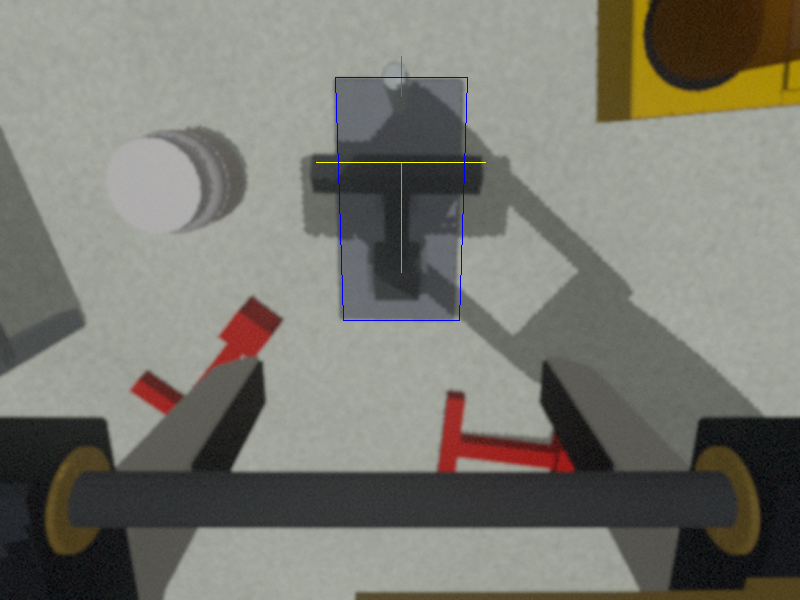

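The wrist view shows the dark key: bar from (311,175) to (482,175), socket bottom about (397,300), and the stand outline fits. I'll compare the predicted key silhouette numerically.

Run:
```python
from fit import *
c=load('w1');f=800/512
q=.7071
def kp(x,y,z): # key-local -> stand; key z=(q,0,q), y=stand y, x = y×z=(q,0,-q)
    return [-.055+q*z+q*x, y, .036+q*z-q*x]
def ext(P): a=proj(c,place(s,P))*f; return a.min(0).round(0),a.max(0).round(0)
print('bar',ext([kp(x,y,z) for x in(-.009,.009) for y in(-.055,.055) for z in(.13,.148)]))
print('sock',ext([kp(x,y,z) for x in(-.019,.019) for y in(-.019,.019) for z in(0,.034)]))
print('rodtop',ext([[.092,0,.242]]),'px/mm at bar',proj(c,place(s,[K(.139),np.add(K(.139),[.01,0,0])]))*f)
```

```text
bar (array([314., 142.]), array([489., 182.]))
sock (array([378., 232.]), array([425., 292.]))
rodtop (array([401.,  57.]), array([401.,  57.])) px/mm at bar [[401.48450707 162.03058136]
 [401.47877026 146.09834942]]
```

Run:
```python
from fit import *
c=load('w1');f=800/512;q=.7071
kp=lambda x,y,z:[-.055+q*z+q*x, y, .036+q*z-q*x]
B=[kp(x,y,z) for x in(-.009,.009) for y in(-.055,.055) for z in(.13,.148)]
S=[kp(x,y,z) for x in(-.019,.019) for y in(-.019,.019) for z in(0,.034)]
obs=np.array([311,156,482,192, 372,242,422,300, 394,75])
def res(p):
    e=lambda P:(lambda a:np.r_[a.min(0),a.max(0)])(proj(c,place([p[0],p[1],s[2]],P))*f)
    return np.r_[e(B),e(S),proj(c,place([p[0],p[1],s[2]],[[.092,0,.242]]))[0]*f]-obs
r=least_squares(res,s[:2]);print(r.x,r.fun.round(0),'shift',r.x-s[:2])
s[:2]=r.x;np.save('poses.npy',[u,s,t])
g=place(s,[K(.080)])[0];print(g)
mv([[g[0],g[1],g[2]+.1],[g[0],g[1],g[2]-.012]],s[2]+np.pi/2)
```

```text
[0.47637646 0.37603953] [-2. -2.  1.  2.  2. -1. -1.  0. -0.  0.] shift [-0.00652748  0.00512294]
[0.47789205 0.37563751 0.092568  ]
lin [0.2291, -0.0069, -0.022] mm 138.0
lin [0.4157, -0.0068, -0.0223] mm 249.0
tool y ang -1.8304 roll units (down axis) -0.001 q6 2.423 x axis [-0.002  0.001 -1.   ]
```

apply_moves:
  series:
    - {"jaw": -1,"linear": [0.12,-0.007,-0.022],"roll": 0}
    - {"jaw": -1,"linear": [0.23,-0.007,-0.022],"roll": 0}
    - {"jaw": -1,"linear": [0.32,-0.007,-0.022],"roll": 0}
    - {"jaw": -1,"linear": [0.38,-0.007,-0.022],"roll": 0}
    - {"jaw": -1,"linear": [0.416,-0.007,-0.022],"roll": 0}
    - {"jaw": -1,"linear": [0.416,-0.007,-0.022],"roll": 0}
    - {"jaw": 1,"linear": [0.416,-0.007,-0.022],"roll": 0}
    - {"jaw": 1,"linear": [0.416,-0.007,-0.022],"roll": 0}
    - {"jaw": 1,"linear": [0.416,-0.007,-0.022],"roll": 0}
    - {"jaw": 1,"linear": [0.416,-0.007,-0.022],"roll": 0}
    - {"jaw": 1,"linear": [0.416,-0.007,-0.022],"roll": 0}
    - {"jaw": 1,"linear": [0.416,-0.007,-0.022],"roll": 0}
  force: 15

```text
t: 4.2
tool_pos: [0.4776, 0.3758, 0.0803]
orientation: [-2.081, 0.271, 2.085]
force: [0.2, 0.4, 0.4]
opening: 0.0375
```

Run:
```python
from fit import *
st=read_state();print(st['tool_pos'],st['opening'],st['force'])
# targets in stand frame: lift, then forward so rod touches; outermost bar offset from grip
loc=lambda X,Y,Z:place(s,[[X,Y,Z]])[0]
p=place([0,0,-s[2]],[st['tool_pos']-[s[0],s[1],0]])[0];print('tcp in stand',p)
for ph in(45,40,35,30,27):
    a=np.radians(ph);print(ph,'tcp x for contact',(.086-(.068*np.sin(a)+.009*np.cos(a))).round(4))
mv([loc(p[0],p[1],.175),loc(.0315,p[1],.175),loc(.045,p[1],.175),loc(-.05,p[1],.175)])
```

```text
[0.47763313 0.37582601 0.08032424] 0.03747498109576083 [0.16952227 0.43879583 0.37656701]
tcp in stand [0.00126941 0.00011582 0.08032424]
45 tcp x for contact 0.0316
40 tcp x for contact 0.0354
35 tcp x for contact 0.0396
30 tcp x for contact 0.0442
27 tcp x for contact 0.0471
lin [-0.1578, -0.0, 0.0003] mm 94.0
lin [-0.1579, -0.0, -0.0501] mm 99.0
lin [-0.1579, -0.0, -0.0726] mm 104.0
lin [-0.1576, -0.0, 0.0857] mm 107.0
```

apply_moves:
  series:
    - {"jaw": 1,"linear": [0,0,0],"roll": 0}
    - {"jaw": 1,"linear": [0,0,0],"roll": 0}
    - {"jaw": 1,"linear": [0,0,0],"roll": 0}
    - {"jaw": 1,"linear": [0,0,0],"roll": 0}

```text
t: 4.7
tool_pos: [0.4776, 0.3759, 0.0803]
orientation: [-2.081, 0.271, 2.085]
force: [-0.5, 1.7, -0.3]
opening: 0.0176
```

apply_moves:
  series:
    - {"jaw": 1,"linear": [-0.04,0,0],"roll": 0}
    - {"jaw": 1,"linear": [-0.1,0,0],"roll": 0}
    - {"jaw": 1,"linear": [-0.1445,0,0],"roll": 0}
    - {"jaw": 1,"linear": [-0.1445,0,-0.02],"roll": 0}
    - {"jaw": 1,"linear": [-0.1445,0,-0.04],"roll": 0}
    - {"jaw": 1,"linear": [-0.1445,0,-0.048],"roll": 0}
    - {"jaw": 1,"linear": [-0.1445,0,-0.055],"roll": 0}
    - {"jaw": 1,"linear": [-0.1445,0,-0.06],"roll": 0}
    - {"jaw": 1,"linear": [-0.1445,0,-0.065],"roll": 0}
    - {"jaw": 1,"linear": [-0.1445,0,-0.07],"roll": 0}
    - {"jaw": 1,"linear": [-0.1445,0,-0.074],"roll": 0}
    - {"jaw": 1,"linear": [-0.1445,0,-0.074],"roll": 0}

```text
t: 6.2
tool_pos: [0.5169, 0.3643, 0.1631]
orientation: [-2.074, 0.274, 2.096]
force: [-9.4, 2.0, -7.7]
opening: 0.0176
```

Run:
```python
from fit import *
st=read_state();print(st['tool_pos'],st['opening'],st['force'],st['wrist_torque'])
p=place([0,0,-s[2]],[st['tool_pos']-[s[0],s[1],0]])[0];print('tcp in stand',p)
a=grab('side');save(a,'side2');b=grab('wrist');save(b,'w2')
uv=proj(a,st['tool_pos'])[0];print(uv)
x,y=uv.astype(int);i1=cv2.resize(a['pixels'][max(0,y-65):y+55,max(0,x-75):x+75],(560,448),interpolation=cv2.INTER_CUBIC)
cv2.imwrite('pics/s2.png',i1)
```

```text
[0.5168962  0.36426421 0.16308726] 0.01757568325328414 [-9.36304268  1.96803665 -7.73402096] [ 0.35750488  1.45182312 -0.10256999]
tcp in stand [ 0.04218438 -0.00099274  0.16308726]
[234.41134741 236.32767915]
```

View pics/s2.png

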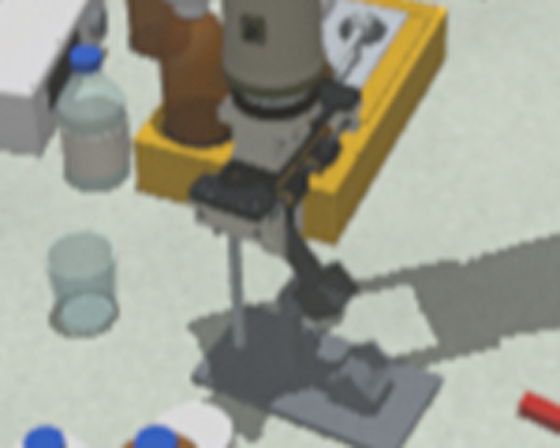

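The key has pivoted somewhat against the rod (foot at about (325,295) in the crop) and the grip is resisting at about 9 N. I'll loosen the grip and go on.

apply_moves:
  series:
    - {"jaw": 1,"linear": [0,0,0],"roll": 0}
    - {"jaw": 1,"linear": [-0.003,0,-0.002],"roll": 0}
    - {"jaw": 1,"linear": [-0.006,0,-0.004],"roll": 0}
    - {"jaw": 1,"linear": [-0.006,0,-0.006],"roll": 0}
    - {"jaw": 1,"linear": [-0.006,0,-0.008],"roll": 0}
    - {"jaw": 1,"linear": [-0.006,0,-0.008],"roll": 0}
  force: 5

```text
t: 7.05
tool_pos: [0.5212, 0.3633, 0.1673]
orientation: [-2.073, 0.273, 2.097]
force: [-6.6, -0.4, -1.7]
opening: 0.0179
```

```bash
cat > keyfit.py <<'E'
from fit import *
# key pose: pivot TCP offset; show predicted bar/socket edges in wrist cam for angles
def keypts(st,phi,sg,up):
    Rm=R.from_rotvec(st['orientation']).as_matrix();X=Rm@[0,0,-1];X[2]=0;X/=np.linalg.norm(X);Y=np.array([-X[1],X[0],0])
    zk=np.array([0,0,1])*np.cos(phi)+X*np.sin(phi);xk=np.cross(Y,zk)
    o=st['tool_pos']+[0,0,up]-zk*sg
    f=lambda pts:[o+a*xk+b*Y+c*zk for a,b,c in pts]
    B=f([(x,y,z) for x in(-.009,.009) for y in(-.055,.055) for z in(.13,.148)])
    S=f([(x,y,z) for x in(-.019,.019) for y in(-.019,.019) for z in(0,.034)])
    return B,S
def hull(img,c,P,col,f):
    q=cv2.convexHull((proj(c,P)*f).astype(np.int32));cv2.polylines(img,[q],True,col,1)
E
python3 - <<'E'
from keyfit import *
st=read_state();p=place([0,0,-s[2]],[st['tool_pos']-[s[0],s[1],0]])[0];print('tcp in stand',p,st['force'],st['wrist_torque'],st['opening'])
c=grab('wrist');save(c,'w3');a=grab('side')
img=cv2.resize(c['pixels'],(400,300),interpolation=cv2.INTER_CUBIC)
for ph,col in((45,(0,0,255)),(35,(0,255,255)),(25,(0,255,0))):
    for P in keypts(st,np.radians(ph),.08,.012):hull(img,c,P,col,400/512)
x,y=proj(a,st['tool_pos'])[0].astype(int);i1=cv2.resize(a['pixels'][y-40:y+35,x-50:x+50],(400,300),interpolation=cv2.INTER_CUBIC)
i2=i1.copy()
for ph,col in((45,(0,0,255)),(35,(0,255,255)),(25,(0,255,0))):
    for P in keypts(st,np.radians(ph),.08,.012):
        q=cv2.convexHull(((proj(a,P)-[x-50,y-40])*4).astype(np.int32));cv2.polylines(i2,[q],True,col,1)
cv2.imwrite('pics/k3.png',np.vstack([np.hstack([img,i1]),np.hstack([i2,i2*0])]))
E
```

```text
tcp in stand [ 0.04655818 -0.00080302  0.16730162] [-6.56991776 -0.38905123 -1.74160315] [ 0.10645556  1.02375853 -0.00511993] 0.01794626533843949
```

View pics/k3.png

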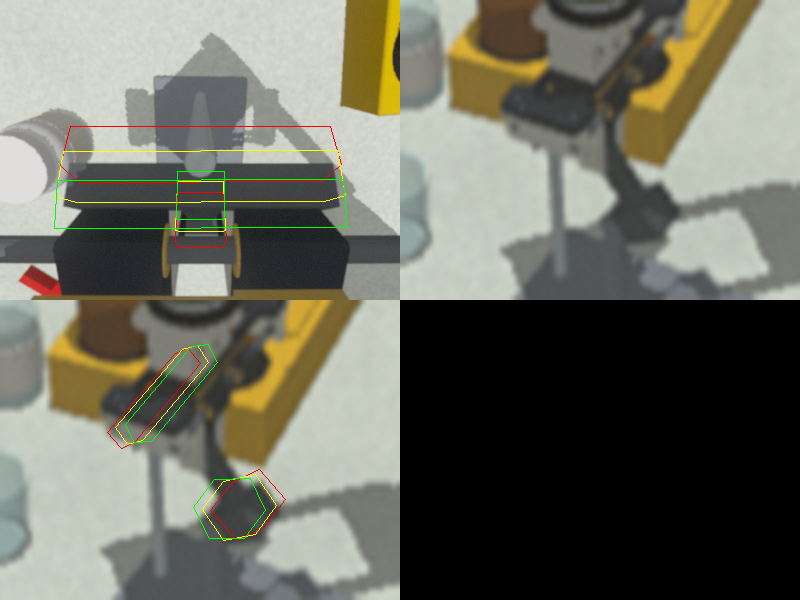

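The key now leans about 30° (bar at rows 163-208 in the wrist part; between the 35° and 25° outlines). Plan: lean it against the unit's near side, straddle the crossbar from above, push it upright, then grip it squarely.

Run:
```python
from fit import *
loc=lambda X,Y,Z:place(s,[[X,Y,Z]])[0];un=lambda X,Y,Z:place(u,[[X,Y,Z]])[0]
T=[loc(-.02,0,.21),un(-.165,-.02,.21),un(-.1345,-.02,.10)];print(T)
mv(T,u[2]+np.pi/2)
```

```text
[array([0.457045  , 0.38116738, 0.21      ]), array([ 0.41846413, -0.03942031,  0.21      ]), array([ 0.44862238, -0.04397333,  0.1       ])]
lin [-0.0699, -0.0011, 0.1117] mm 79.0
lin [-0.0684, 0.693, -0.0051] mm 417.0
lin [0.1144, 0.6868, -0.0575] mm 419.0
tool y ang -1.8289 roll units (down axis) -0.207 q6 2.354 x axis [-0.011 -0.001 -1.   ]
```

apply_moves:
  series:
    - {"jaw": 1,"linear": [0,0,0.005],"roll": 0}
    - {"jaw": 1,"linear": [-0.005,0,0.06],"roll": 0}
    - {"jaw": 1,"linear": [-0.07,0,0.11],"roll": 0}
    - {"jaw": 1,"linear": [-0.07,0.09,0.095],"roll": -0.05}
    - {"jaw": 1,"linear": [-0.07,0.19,0.08],"roll": -0.1}
    - {"jaw": 1,"linear": [-0.07,0.29,0.06],"roll": -0.15}
    - {"jaw": 1,"linear": [-0.07,0.39,0.045],"roll": -0.207}
    - {"jaw": 1,"linear": [-0.07,0.49,0.028],"roll": -0.207}
    - {"jaw": 1,"linear": [-0.07,0.59,0.01],"roll": -0.207}
    - {"jaw": 1,"linear": [-0.068,0.66,-0.005],"roll": -0.207}
    - {"jaw": 1,"linear": [-0.068,0.693,-0.005],"roll": -0.207}
    - {"jaw": 1,"linear": [-0.068,0.693,-0.005],"roll": -0.207}
  force: 20

```text
t: 8.65
tool_pos: [0.4187, -0.041, 0.2105]
orientation: [-2.133, 0.167, 2.153]
force: [0.0, 0.3, -2.6]
opening: 0.0177
```

Run:
```python
from keyfit import *
st=read_state();c=grab('wrist');save(c,'w4');a=grab('side')
img=cv2.resize(c['pixels'],(400,300),interpolation=cv2.INTER_CUBIC)
for ph,col in((35,(0,255,255)),(28,(0,255,0))):
    for P in keypts(st,np.radians(ph),.08,.012):hull(img,c,P,col,400/512)
W=place(u,[[-.115,-.12,.075],[-.115,.1,.075]]);cv2.polylines(img,[(proj(c,W)*400/512).astype(np.int32)],False,(255,0,255),1)
x,y=proj(a,st['tool_pos'])[0].astype(int);i1=cv2.resize(a['pixels'][y-40:y+35,x-50:x+50],(400,300),interpolation=cv2.INTER_CUBIC)
i2=i1.copy()
for ph,col in((35,(0,255,255)),(28,(0,255,0))):
    for P in keypts(st,np.radians(ph),.08,.012):
        q=cv2.convexHull(((proj(a,P)-[x-50,y-40])*4).astype(np.int32));cv2.polylines(i2,[q],True,col,1)
cv2.imwrite('pics/k4.png',np.vstack([np.hstack([img,i1]),np.hstack([i2,cv2.resize(c['pixels'],(400,300))])]))
un=lambda X,Y,Z:place(u,[[X,Y,Z]])[0]
mv([un(-.1345,-.02,.10),un(-.1325,-.02,.07)],u[2]+np.pi/2)
```

```text
lin [0.1833, -0.0003, -0.052] mm 114.0
lin [0.2332, -0.0005, -0.0558] mm 143.0
tool y ang -1.7213 roll units (down axis) -0.001 q6 1.509 x axis [-0.01  -0.001 -1.   ]
```

View pics/k4.png

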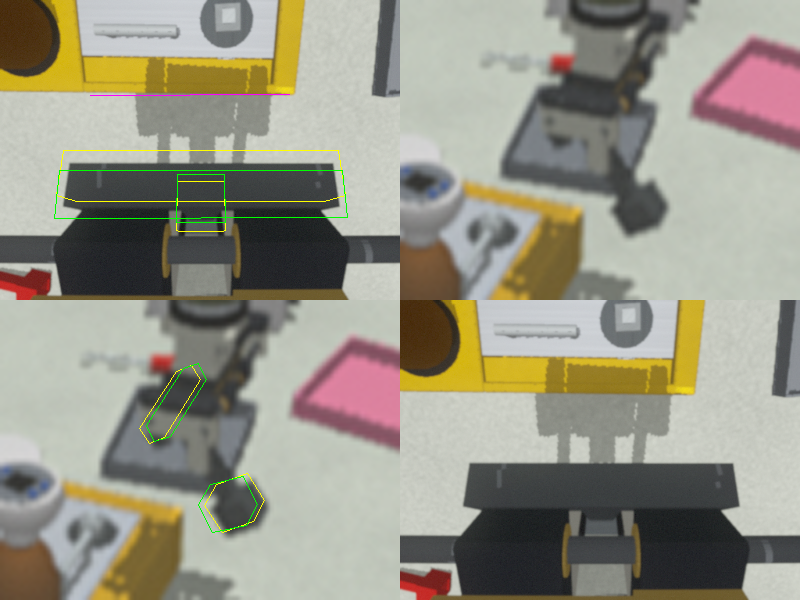

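Run:
```python
from keyfit import *
st=read_state();c=load('w4')
def e(p):
    B,_=keypts(st,p[0],p[1],.012);q=proj(c,B)*400/512;return np.r_[q.min(0),q.max(0)]-[64,163,337,208]
r=least_squares(e,[.5,.085],x_scale=[.1,.01]);ph,sg=r.x;print(np.degrees(ph),sg,r.fun)
# placement in unit frame: foot corner on floor
oz=.019*np.sin(ph);gz=oz+sg*np.cos(ph);print('tcp z on floor',gz-.012)
t_=(.075-oz+.009*np.sin(ph))/np.cos(ph);ex=t_*np.sin(ph)+.009*np.cos(ph);ox=-.113-ex;gx=ox+sg*np.sin(ph);print('contact: o_x',ox,'tcp x',gx)
un=lambda X,Y,Z:place(u,[[X,Y,Z]])[0]
mv([un(gx-.007,-.02,gz-.012+.02),un(gx-.007,-.02,gz-.012+.002),un(gx-.007,-.02,gz-.012-.002)])
```

```text
31.878792111762717 0.08694853228746391 [-3.51000412 -0.695338   -3.93736848  1.07205336]
tcp z on floor 0.07186820130103728
contact: o_x -0.1640028145439458 tcp x -0.11808320320026558
lin [0.1967, -0.0004, -0.0678] mm 124.0
lin [0.2267, -0.0004, -0.0681] mm 142.0
lin [0.2333, -0.0005, -0.0682] mm 145.0
```

apply_moves:
  series:
    - {"jaw": 1,"linear": [0.09,0,-0.04],"roll": 0}
    - {"jaw": 1,"linear": [0.16,0,-0.064],"roll": 0}
    - {"jaw": 1,"linear": [0.2,0,-0.064],"roll": 0}
    - {"jaw": 1,"linear": [0.214,0,-0.064],"roll": 0}
    - {"jaw": 1,"linear": [0.224,0,-0.064],"roll": 0}
    - {"jaw": 1,"linear": [0.228,0,-0.064],"roll": 0}
    - {"jaw": 1,"linear": [0.231,0,-0.064],"roll": 0}

```text
t: 9.62
tool_pos: [0.4563, -0.0454, 0.0723]
orientation: [-2.136, 0.164, 2.152]
force: [0.3, -0.5, -3.2]
opening: 0.0177
```

apply_moves:
  series:
    - {"jaw": 1,"linear": [0.002,0,0],"roll": 0}
    - {"jaw": 1,"linear": [0.004,0,0],"roll": 0}
    - {"jaw": 1,"linear": [0.006,0,0],"roll": 0}

```text
t: 10.0
tool_pos: [0.4563, -0.0454, 0.0688]
orientation: [-2.136, 0.164, 2.152]
force: [0.6, -0.8, -2.6]
opening: 0.0181
```

apply_moves:
  series:
    - {"jaw": 1,"linear": [0.003,0,0],"roll": 0}
    - {"jaw": 1,"linear": [0.006,0,0],"roll": 0}
    - {"jaw": 1,"linear": [0.009,0,0],"roll": 0}

```text
t: 10.38
tool_pos: [0.459, -0.0459, 0.0656]
orientation: [-2.142, 0.165, 2.146]
force: [3.1, 0.2, 11.9]
opening: 0.0178
```

apply_moves:
  series:
    - {"jaw": -0.5,"linear": [-0.005,0,0.003],"roll": 0}
    - {"jaw": -1,"linear": [-0.005,0,0.003],"roll": 0}
    - {"jaw": -1,"linear": [-0.005,0,0.003],"roll": 0}
    - {"jaw": -1,"linear": [-0.005,0,0.003],"roll": 0}
    - {"jaw": -1,"linear": [-0.005,0,0.003],"roll": 0}
    - {"jaw": -1,"linear": [-0.005,0,0.02],"roll": 0}
    - {"jaw": -1,"linear": [-0.06,0,0.02],"roll": 0}
    - {"jaw": -1,"linear": [-0.15,0,0.02],"roll": 0}
    - {"jaw": -1,"linear": [-0.25,0,0.02],"roll": 0}
    - {"jaw": -1,"linear": [-0.3,0,0.02],"roll": 0}
    - {"jaw": -1,"linear": [-0.3,0,0.02],"roll": 0}

```text
t: 11.75
tool_pos: [0.4486, -0.0439, 0.2487]
orientation: [-2.149, 0.166, 2.141]
force: [-0.9, -0.0, -0.4]
opening: 0.0925
```

Run:
```python
from keyfit import *
st=read_state();print(st['tool_pos'],st['opening']);c=grab('wrist');save(c,'w5');a=grab('side');save(a,'s5')
img=cv2.resize(c['pixels'],(600,450),interpolation=cv2.INTER_CUBIC)
x,y=proj(a,[.45,-.045,.07])[0].astype(int);print(x,y);i1=cv2.resize(a['pixels'][y-50:y+40,x-20:x+20],(200,450),interpolation=cv2.INTER_CUBIC)
cv2.imwrite('pics/k5.png',np.hstack([img,i1]))
```

```text
[ 0.44860925 -0.0438831   0.2487061 ] 0.09252494936966625
274 188
```

View pics/k5.png

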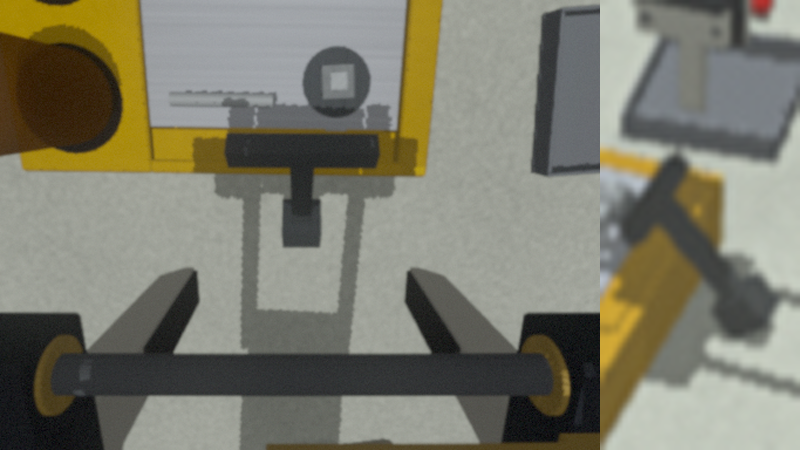

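The key leans well: crossbar (226-378, 150), socket (301,222), the shank resting on the unit's near edge; the stud is at (338,81) and the handle at (222,98). I'll fit the key's pose and refine the unit's.

Run:
```python
from keyfit import *
c=load('w5');f=600/512;st=read_state()
def key(p):
    x,y,ph,yw=p;X=np.array([np.cos(yw),np.sin(yw),0]);Y=np.array([-X[1],X[0],0]);zk=np.array([0,0,1])*np.cos(ph)+X*np.sin(ph);xk=np.cross(Y,zk)
    o=np.array([x,y,.019*np.sin(ph)]);g=lambda pts:np.array([o+a*xk+b*Y+d*zk for a,b,d in pts])
    return g([(a,b,d) for a in(-.009,.009) for b in(-.055,.055) for d in(.13,.148)]),g([(a,b,d) for a in(-.019,.019) for b in(-.019,.019) for d in(0,.034)]),o+zk*.139,o
def res(p):
    B,S,_,_=key(p);e=lambda P:(lambda a:np.r_[a.min(0),a.max(0)])(proj(c,P)*f);return np.r_[e(B)-[226,133,378,167],e(S)-[282,197,320,247]]
r=least_squares(res,[.41,-.04,.6,-.15],x_scale=[.01,.01,.1,.1]);print(r.x,r.fun.round(1));B,S,b,o=key(r.x);print('bar centre',b,'foot',o)
un2=lambda p,P:place(p,P)
Pu=[[.0755-.115,-.05,.078],[.0755-.13,.035+.037,.111],[.0755-.13,.035-.037,.111],[-.115,-.13,.075]]
p,e=fit(c,Pu,np.array([(337,81),(169,98),(276,100),(427,175)])/f,u);print('unit',p,u,e.tolist())
b2=place([0,0,-p[2]],[b-[p[0],p[1],0]])[0];o2=place([0,0,-p[2]],[o-[p[0],p[1],0]])[0];print('in unit: bar',b2,'foot',o2)
```

```text
[ 0.40185919 -0.03726404  0.7327066  -0.15304937] [-2.5 -0.7  1.9  0.3 -0.7  1.1  1.4 -0.1]
bar centre [ 0.49374727 -0.0514383   0.11603677] foot [ 0.40185919 -0.03726404  0.0127088 ]
unit [ 0.58631646 -0.04353374 -0.16041212] [ 0.58460091 -0.04427548 -0.14983927] [[-0.1, -0.2], [1.7, 0.3], [-2.0, -0.7], [0.6, 0.7]]
in unit: bar [-0.09011819 -0.0225887   0.11603677] foot [-0.18309056 -0.02327324  0.0127088 ]
```

apply_moves:
  series:
    - {"jaw": 0.05,"linear": [0,0,0],"roll": -0.34}
    - {"jaw": 0.05,"linear": [0,0,0],"roll": -0.68}
    - {"jaw": 0.05,"linear": [0,0,0],"roll": -1}

```text
t: 12.22
tool_pos: [0.4455, -0.0433, 0.2423]
orientation: [2.007, 0.386, -2.021]
force: [0.2, -0.6, 0.5]
opening: 0.0675
```

apply_moves:
  series:
    - {"jaw": 0.05,"linear": [0,0,0],"roll": -0.34}
    - {"jaw": 0.05,"linear": [0,0,0],"roll": -0.68}
    - {"jaw": 0.05,"linear": [0,0,0],"roll": -1}

```text
t: 12.6
tool_pos: [0.4441, -0.043, 0.2397]
orientation: [1.67, 0.823, -1.689]
force: [-0.3, 0.1, 0.4]
opening: 0.0445
```

apply_moves:
  series:
    - {"jaw": 0.05,"linear": [0,0,0],"roll": -0.34}
    - {"jaw": 0.05,"linear": [0,0,0],"roll": -0.68}
    - {"jaw": 0.05,"linear": [0,0,0],"roll": -1}

```text
t: 12.98
tool_pos: [0.4427, -0.0427, 0.2371]
orientation: [1.299, 1.153, -1.319]
force: [-0.2, 0.5, -0.1]
opening: 0.044
```

Run:
```python
from fit import *
u=np.array([.5863,-.0435,-.1560]);np.save('poses.npy',[u,s,t])
un=lambda X,Y,Z:place(u,[[X,Y,Z]])[0]
st=read_state();print(st['t'],st['tool_pos'],st['opening'],st['q'])
mv([un(-.090,-.026,.17),un(-.090,-.026,.109),un(-.185,-.026,.109),un(-.203,-.024,.120)],-.153)
```

```text
12.975 [ 0.44265035 -0.04269297  0.23707469] 0.04395471805724649 [-0.20887816 -0.29255313  1.85509203 -0.00311612  1.59378507 -0.07535758]
lin [0.1105, 0.0882, 0.0092] mm 85.0
lin [0.2122, 0.0897, 0.009] mm 138.0
lin [0.2145, -0.0686, 0.0054] mm 135.0
lin [0.1966, -0.0988, 0.0015] mm 132.0
tool y ang -0.1336 roll units (down axis) 0.037 q6 -0.075 x axis [-0.015  0.    -1.   ]
```

apply_moves:
  series:
    - {"jaw": 0.05,"linear": [0.05,0.05,0.009],"roll": 0.037}
    - {"jaw": 0.05,"linear": [0.11,0.089,0.009],"roll": 0.037}
    - {"jaw": 0.05,"linear": [0.15,0.089,0.009],"roll": 0.037}
    - {"jaw": 0.05,"linear": [0.19,0.0895,0.009],"roll": 0.037}
    - {"jaw": 0.05,"linear": [0.212,0.0897,0.009],"roll": 0.037}
    - {"jaw": 0.05,"linear": [0.212,0.0897,0.009],"roll": 0.037}
    - {"jaw": 0.05,"linear": [0.212,0.07,0.009],"roll": 0.037}
    - {"jaw": 0.05,"linear": [0.212,0.05,0.008],"roll": 0.037}
    - {"jaw": 0.05,"linear": [0.21,0.03,0.007],"roll": 0.037}
    - {"jaw": 0.05,"linear": [0.208,0.01,0.006],"roll": 0.037}

```text
t: 14.22
tool_pos: [0.4454, -0.0469, 0.1126]
orientation: [1.313, 1.143, -1.333]
force: [0.2, 0.2, 1.2]
opening: 0.0439
```

apply_moves:
  series:
    - {"jaw": 0.05,"linear": [-0.003,-0.02,0],"roll": 0}
    - {"jaw": 0.05,"linear": [-0.006,-0.038,0],"roll": 0}
    - {"jaw": 0.05,"linear": [-0.009,-0.054,-0.001],"roll": 0}
    - {"jaw": 0.05,"linear": [-0.012,-0.07,-0.002],"roll": 0}
    - {"jaw": 0.05,"linear": [-0.012,-0.08,-0.003],"roll": 0}
    - {"jaw": 0.05,"linear": [-0.012,-0.09,-0.004],"roll": 0}
    - {"jaw": 0.05,"linear": [-0.012,-0.094,-0.004],"roll": 0}
    - {"jaw": 0.05,"linear": [-0.012,-0.094,-0.004],"roll": 0}

```text
t: 15.22
tool_pos: [0.3901, -0.0359, 0.1206]
orientation: [1.313, 1.143, -1.332]
force: [0.5, 0.5, 0.4]
opening: 0.0439
```

Run:
```python
from keyfit import *
st=read_state();print(st['tool_pos'],st['force']);c=grab('wrist');save(c,'w6');a=grab('side')
img=cv2.resize(c['pixels'],(500,375),interpolation=cv2.INTER_CUBIC)
x,y=proj(a,[.40,-.04,.07])[0].astype(int);i1=cv2.resize(a['pixels'][y-45:y+30,x-30:x+30],(300,375),interpolation=cv2.INTER_CUBIC)
cv2.imwrite('pics/k6.png',np.hstack([img,i1]))
```

```text
[ 0.39010761 -0.03591026  0.12062938] [0.45948565 0.46315681 0.4152848 ]
```

View pics/k6.png

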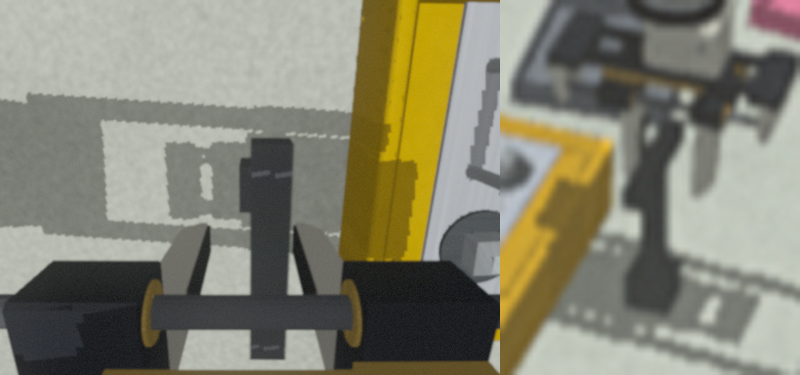

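The key stands upright by itself between the fingers (bar at (271,140-357), foot flat in the side crop). Gripping now.

apply_moves:
  series:
    - {"jaw": 1,"linear": [0,0,0],"roll": 0}
    - {"jaw": 1,"linear": [0,0,0],"roll": 0}
    - {"jaw": 1,"linear": [0,0,0],"roll": 0}
    - {"jaw": 1,"linear": [0,0,0],"roll": 0}
    - {"jaw": 1,"linear": [0,0,0],"roll": 0}
    - {"jaw": 1,"linear": [-0.05,0,0],"roll": 0}
    - {"jaw": 1,"linear": [-0.13,0,0],"roll": 0}
    - {"jaw": 1,"linear": [-0.16,0,0],"roll": 0}
    - {"jaw": 1,"linear": [-0.16,0,0],"roll": 0}
  force: 40

```text
t: 16.45
tool_pos: [0.3923, -0.0361, 0.217]
orientation: [1.314, 1.141, -1.331]
force: [0.2, 0.2, -3.3]
opening: 0.0174
```

Run:
```python
from keyfit import *
st=read_state();print(st['tool_pos'],st['opening'],st['force'],R.from_rotvec(st['orientation']).as_matrix()[:,0].round(3));c=grab('wrist');save(c,'w7')
img=cv2.resize(c['pixels'],(640,480),interpolation=cv2.INTER_CUBIC)
Rm=R.from_rotvec(st['orientation']).as_matrix()
T=lambda P:st['tool_pos']+np.array(P)@Rm.T
f=640/512
# bar box in tool frame: x(down) centre at -.019, z offset dz
for dz,col in((0,(0,255,255)),(.005,(0,255,0))):
    hull(img,c,T([(-.019+a,b,d+dz) for a in(-.009,.009) for b in(-.009,.009) for d in(-.055,.055)]),col,f)
cv2.imwrite('pics/k7.png',img)
```

```text
[ 0.39226909 -0.03607973  0.21698757] 0.017448102904395274 [ 0.17184564  0.19677191 -3.2577042 ] [-0.013 -0.    -1.   ]
```

View pics/k7.png

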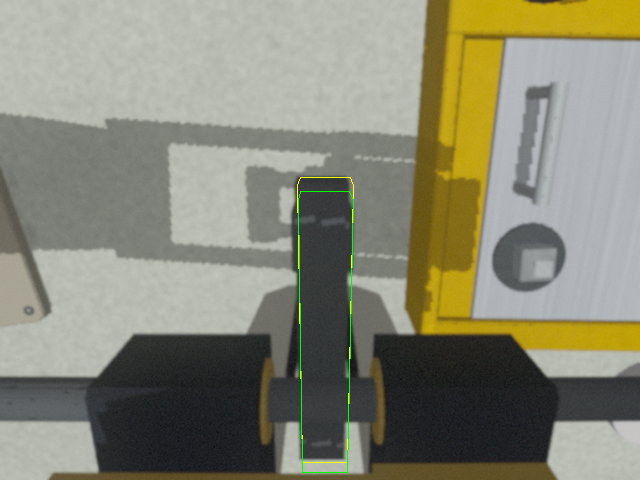

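The bar sits centred in the grip (yellow outline matches ends at rows 177/460), upright. Disc at about (529,257), stud top about (544,269). I'll make an enlarged crop of the stud with position/angle overlays.

Run:
```python
from fit import *
c=load('w7');f=640/512
print('disc',onz(c,[[529/f,257/f]],.078),'studtop',onz(c,[[543.5/f,269/f]],.1))
Pu=[[.0755-.115,-.05,.078],[.0755-.13,.035+.037,.111],[.0755-.13,.035-.037,.111]]
p,e=fit(c,Pu,np.array([(529,257),(557,85),(545,200)])/f,u);print('unit',p,u,e.tolist())
print('seat by both',place(p,[Pu[0]]),place(u,[Pu[0]]))
k=10;x0,y0=385,170;img=cv2.resize(c['pixels'][y0:y0+75,x0:x0+80],None,fx=k,fy=k,interpolation=cv2.INTER_CUBIC)
st=place(p,[Pu[0]])[0]
for a,col in((0,(0,0,255)),(.15,(0,255,0))):
    for h,w in((.0,.012),(.014,.012),(.022,.006)):
        q=place([st[0],st[1],p[2]+a],[[w,w,.078+h],[-w,w,.078+h],[-w,-w,.078+h],[w,-w,.078+h]])
        cv2.polylines(img,[((proj(c,q)-[x0,y0]+.5)*k).astype(np.int32)],True,col,1)
cv2.imwrite('pics/stud.png',img[:600])
```

```text
disc [[ 0.53817883 -0.08492854  0.078     ]] studtop [[ 0.5383863 -0.0862696  0.1      ]]
unit [ 0.58651598 -0.04213442 -0.14834191] [ 0.5863 -0.0435 -0.156 ] [[2.1, 0.5], [1.0, -2.9], [-2.9, 2.9]]
seat by both [[ 0.54005987 -0.08574725  0.078     ]] [[ 0.53951126 -0.0867558   0.078     ]]
```

View pics/stud.png

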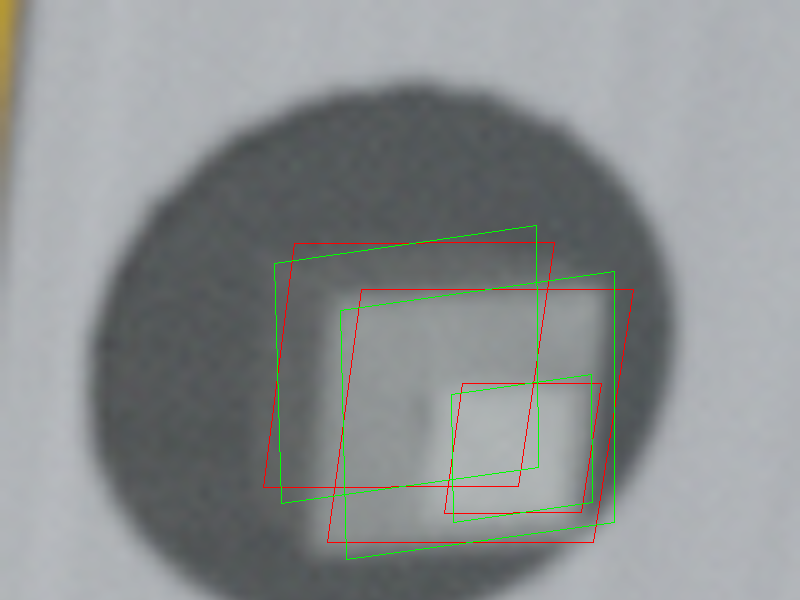

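Run:
```python
from fit import *
u=np.array([.5855,-.0430,-.149]);np.save('poses.npy',[u,s,t])
mv([[.44,-.05,.26],[.5398,-.0857,.25],[.5398,-.0857,.215],[.5398,-.0857,.197]],-.133)
```

```text
lin [-0.0754, 0.0824, 0.011] mm 67.0
lin [-0.0612, 0.2561, 0.0445] mm 160.0
lin [-0.0029, 0.257, 0.0443] mm 156.0
lin [0.0271, 0.2574, 0.0443] mm 157.0
tool y ang -0.153 roll units (down axis) -0.038 q6 -0.066 x axis [-0.015  0.    -1.   ]
```

apply_moves:
  series:
    - {"jaw": 1,"linear": [-0.075,0.02,0.004],"roll": -0.038}
    - {"jaw": 1,"linear": [-0.075,0.09,0.011],"roll": -0.038}
    - {"jaw": 1,"linear": [-0.065,0.18,0.03],"roll": -0.038}
    - {"jaw": 1,"linear": [-0.061,0.24,0.044],"roll": -0.038}
    - {"jaw": 1,"linear": [-0.061,0.256,0.0445],"roll": -0.038}
    - {"jaw": 1,"linear": [-0.061,0.256,0.0445],"roll": -0.038}
    - {"jaw": 1,"linear": [-0.04,0.257,0.0444],"roll": -0.038}
    - {"jaw": 1,"linear": [-0.02,0.257,0.0443],"roll": -0.038}
    - {"jaw": 1,"linear": [-0.003,0.257,0.0443],"roll": -0.038}
    - {"jaw": 1,"linear": [0.003,0.257,0.0443],"roll": -0.038}

```text
t: 17.75
tool_pos: [0.54, -0.0856, 0.212]
orientation: [1.299, 1.153, -1.317]
force: [-1.4, -0.3, 4.4]
opening: 0.0178
```

apply_moves:
  series:
    - {"jaw": 1,"linear": [0.003,0,0],"roll": 0}
    - {"jaw": 1,"linear": [0.006,0,0],"roll": 0}
    - {"jaw": 1,"linear": [0.009,0,0],"roll": 0}

```text
t: 18.12
tool_pos: [0.54, -0.0857, 0.2066]
orientation: [1.299, 1.152, -1.317]
force: [0.7, -1.0, -2.1]
opening: 0.018
```

```bash
python3 -c "
from h import *
s=read_state();print(s['tool_pos'],s['force'],s['wrist_torque'],R.from_rotvec(s['orientation']).as_matrix().round(3).tolist())"
```

```text
[ 0.54001522 -0.08573152  0.20655327] [ 0.69204827 -1.0309413  -2.14861885] [-0.33896196 -0.36317875 -0.0050423 ] [[-0.013, 0.991, -0.133], [-0.0, -0.133, -0.991], [-1.0, -0.013, 0.002]]
```

It slid past the shoulder and goes in freely. Continuing down.

apply_moves:
  series:
    - {"jaw": 1,"linear": [0.004,0,0],"roll": 0}
    - {"jaw": 1,"linear": [0.008,0,0],"roll": 0}
    - {"jaw": 1,"linear": [0.012,0,0],"roll": 0}
    - {"jaw": 1,"linear": [0.015,0,0],"roll": 0}

```text
t: 18.62
tool_pos: [0.5403, -0.0859, 0.1987]
orientation: [1.299, 1.151, -1.316]
force: [-3.0, -0.4, 12.0]
opening: 0.0179
```

apply_moves:
  series:
    - {"jaw": 0,"linear": [-0.002,0,0],"roll": 0}
    - {"jaw": 0,"linear": [-0.002,0,0],"roll": 0}
    - {"jaw": 0,"linear": [-0.002,0,0],"roll": 0}
    - {"jaw": 0,"linear": [-0.002,0,0],"roll": 0}
    - {"jaw": 0,"linear": [-0.04,0,0],"roll": 0}
    - {"jaw": 0,"linear": [-0.08,0,0],"roll": 0}
    - {"jaw": 0,"linear": [-0.08,0,0],"roll": 0}

```text
t: 19.5
tool_pos: [0.542, -0.0862, 0.2488]
orientation: [1.301, 1.148, -1.314]
force: [0.9, -0.0, -0.1]
opening: 0.0462
```

Run:
```python
from keyfit import *
st=read_state();print(st['tool_pos'],st['opening'],st['force']);c=grab('wrist');save(c,'w8')
mv([[.5400,-.0857,.1975]],-.133)
```

```text
[ 0.5420449  -0.08616542  0.24877757] 0.046223102848246406 [ 0.94580779 -0.03650852 -0.12080693]
lin [0.0828, -0.0014, -0.0004] mm 49.0
tool y ang -0.133 roll units (down axis) 0.0 q6 -0.115 x axis [-0.011 -0.001 -1.   ]
```

apply_moves:
  series:
    - {"jaw": 0,"linear": [0.04,-0.001,0],"roll": 0}
    - {"jaw": 0,"linear": [0.07,-0.001,0],"roll": 0}
    - {"jaw": 0,"linear": [0.082,-0.001,0],"roll": 0}
    - {"jaw": 1,"linear": [0.082,-0.001,0],"roll": 0}
    - {"jaw": 1,"linear": [0.082,-0.001,0],"roll": 0}
    - {"jaw": 1,"linear": [0.082,-0.001,0],"roll": 0}
    - {"jaw": 1,"linear": [0.082,-0.001,0],"roll": 0}
    - {"jaw": 1,"linear": [0.082,-0.001,0],"roll": 0}
    - {"jaw": 1,"linear": [0.082,-0.001,0],"roll": -0.25}
    - {"jaw": 1,"linear": [0.082,-0.001,0],"roll": -0.5}
    - {"jaw": 1,"linear": [0.082,-0.001,0],"roll": -0.75}
    - {"jaw": 1,"linear": [0.082,-0.001,0],"roll": -1}
  force: 40

```text
t: 21.05
tool_pos: [0.541, -0.0864, 0.1987]
orientation: [0.909, 1.376, -0.92]
force: [1.1, -0.1, 2.1]
opening: 0.0178
```

```bash
cat > q.py <<'E'
from fit import *
st=read_state();Rm=R.from_rotvec(st['orientation']).as_matrix();print(st['t'],st['tool_pos'],'F',st['force'].round(1),'T',st['wrist_torque'].round(2),'yang',np.arctan2(Rm[1,1],Rm[0,1]).round(3),'xax',Rm[:,0].round(3),'op',round(st['opening'],4),'q6',st['q'][5].round(3))
E
python3 q.py
```

```text
21.05 [ 0.54099513 -0.08640281  0.19869171] F [ 1.1 -0.1  2.1] T [-0.34 -0.61 -0.18] yang 0.395 xax [-0.008 -0.002 -1.   ] op 0.0178 q6 -0.643
```

apply_moves:
  series:
    - {"jaw": 1,"linear": [0,0,0],"roll": -0.25}
    - {"jaw": 1,"linear": [0,0,0],"roll": -0.5}
    - {"jaw": 1,"linear": [0,0,0],"roll": -0.75}
    - {"jaw": 1,"linear": [0,0,0],"roll": -1}

```text
t: 21.55
tool_pos: [0.5413, -0.0862, 0.1987]
orientation: [0.505, 1.517, -0.512]
force: [0.6, 1.4, -0.9]
opening: 0.0177
```

apply_moves:
  series:
    - {"jaw": 1,"linear": [0,0,0],"roll": -0.25}
    - {"jaw": 1,"linear": [0,0,0],"roll": -0.5}
    - {"jaw": 1,"linear": [0,0,0],"roll": -0.75}
    - {"jaw": 1,"linear": [0,0,0],"roll": -0.95}

```text
t: 22.05
tool_pos: [0.5414, -0.0859, 0.1987]
orientation: [0.115, 1.575, -0.117]
force: [-0.9, 1.3, 0.2]
opening: 0.0178
```

```bash
python3 q.py
```

```text
22.05 [ 0.54142234 -0.08588299  0.19868621] F [-0.9  1.3  0.2] T [ 0.45 -0.41 -0.17] yang 1.423 xax [-0.007 -0.001 -1.   ] op 0.0178 q6 -1.672
```

apply_moves:
  series:
    - {"jaw": 1,"linear": [0,0,0],"roll": -0.06}
    - {"jaw": 1,"linear": [0,0,0],"roll": -0.12}
    - {"jaw": 1,"linear": [0,0,0],"roll": -0.18}

```text
t: 22.42
tool_pos: [0.5414, -0.0858, 0.1987]
orientation: [0.04, 1.578, -0.042]
force: [0.0, 0.7, 0.5]
opening: 0.0173
```

```bash
python3 q.py
```

```text
22.425 [ 0.54144814 -0.08577624  0.19868761] F [0.  0.7 0.5] T [ 0.46 -0.3  -0.14] yang 1.519 xax [-0.007 -0.001 -1.   ] op 0.0173 q6 -1.767
```

apply_moves:
  series:
    - {"jaw": 1,"linear": [0,0,0],"roll": -0.06}
    - {"jaw": 1,"linear": [0,0,0],"roll": -0.12}
    - {"jaw": 1,"linear": [0,0,0],"roll": -0.16}

```text
t: 22.8
tool_pos: [0.5414, -0.0858, 0.1987]
orientation: [-0.026, 1.578, 0.025]
force: [-0.5, 1.1, 0.0]
opening: 0.0182
```

```bash
python3 q.py
```

```text
22.8 [ 0.54135426 -0.08584588  0.19867871] F [-0.5  1.1  0. ] T [ 0.34 -0.06 -0.96] yang 1.603 xax [-0.008 -0.001 -1.   ] op 0.0182 q6 -1.852
```

The torque rose to 0.96 N m at the stop. I'll relieve it slightly, then lift off and go to the tray.

apply_moves:
  series:
    - {"jaw": 1,"linear": [0,0,0],"roll": 0.1}
    - {"jaw": 1,"linear": [-0.01,0,0],"roll": 0.1}
    - {"jaw": 1,"linear": [-0.04,0,0],"roll": 0.1}
    - {"jaw": 1,"linear": [-0.09,0,0],"roll": 0.1}
    - {"jaw": 1,"linear": [-0.17,0,0],"roll": 0.1}
    - {"jaw": 1,"linear": [-0.17,0,0],"roll": 0.1}

```text
t: 23.55
tool_pos: [0.544, -0.0864, 0.3059]
orientation: [0.012, 1.571, -0.017]
force: [0.7, 0.0, -3.5]
opening: 0.0181
```

```bash
python3 q.py
python3 - <<'E'
from fit import *
mv([[.4934,-.3685,.30],[.4934,-.3685,.16],[.4934,-.3685,.127],[.4934,-.3685,.124]],t[2]+np.pi/2)
E
```

```text
23.55 [ 0.54399095 -0.08643661  0.30588289] F [ 0.7  0.  -3.5] T [ 0.06 -0.15  0.02] yang 1.553 xax [-0.    -0.003 -1.   ] op 0.0181 q6 -1.801
lin [0.0114, -0.4715, -0.0757] mm 286.0
lin [0.2447, -0.4708, -0.0757] mm 321.0
lin [0.2997, -0.4706, -0.0757] mm 337.0
lin [0.3047, -0.4706, -0.0757] mm 339.0
tool y ang 1.5525 roll units (down axis) 0.049 q6 -1.801 x axis [-0.    -0.003 -1.   ]
```

apply_moves:
  series:
    - {"jaw": 1,"linear": [0.01,-0.09,-0.015],"roll": 0.05}
    - {"jaw": 1,"linear": [0.01,-0.18,-0.03],"roll": 0.05}
    - {"jaw": 1,"linear": [0.01,-0.28,-0.045],"roll": 0.05}
    - {"jaw": 1,"linear": [0.01,-0.37,-0.06],"roll": 0.05}
    - {"jaw": 1,"linear": [0.01,-0.45,-0.075],"roll": 0.05}
    - {"jaw": 1,"linear": [0.02,-0.471,-0.076],"roll": 0.05}
    - {"jaw": 1,"linear": [0.1,-0.471,-0.076],"roll": 0.05}
    - {"jaw": 1,"linear": [0.18,-0.471,-0.076],"roll": 0.05}
    - {"jaw": 1,"linear": [0.245,-0.471,-0.076],"roll": 0.05}
    - {"jaw": 1,"linear": [0.28,-0.471,-0.076],"roll": 0.05}
    - {"jaw": 1,"linear": [0.295,-0.471,-0.076],"roll": 0.05}
    - {"jaw": 1,"linear": [0.301,-0.471,-0.076],"roll": 0.05}
    - {"jaw": 1,"linear": [0.304,-0.471,-0.076],"roll": 0.05}

```text
t: 25.18
tool_pos: [0.4941, -0.3694, 0.1261]
orientation: [0.031, 1.568, -0.039]
force: [-0.7, -0.0, 5.1]
opening: 0.0177
```

```bash
python3 q.py
```

```text
25.175 [ 0.49413881 -0.36944196  0.12612165] F [-0.7 -0.   5.1] T [ 0.31 -0.05  0.04] yang 1.526 xax [ 0.002 -0.005 -1.   ] op 0.0177 q6 -2.249
```

apply_moves:
  series:
    - {"jaw": 1,"linear": [0.001,0,0],"roll": 0}
    - {"jaw": 0.4,"linear": [0.001,0,0],"roll": 0}
    - {"jaw": 0,"linear": [0.001,0,0],"roll": 0}
    - {"jaw": 0,"linear": [0.001,0,0],"roll": 0}
    - {"jaw": 0,"linear": [0.001,0,0],"roll": 0}
    - {"jaw": 0,"linear": [-0.04,0,0],"roll": 0}
    - {"jaw": 0,"linear": [-0.12,0,0],"roll": 0}
    - {"jaw": 0,"linear": [-0.22,0,0],"roll": 0}
    - {"jaw": 0,"linear": [-0.28,0,0],"roll": 0}

```text
t: 26.3
tool_pos: [0.4944, -0.3691, 0.298]
orientation: [0.029, 1.565, -0.041]
force: [0.6, -0.1, -1.2]
opening: 0.0466
```

```bash
python3 q.py
python3 - <<'E'
from fit import *
un=lambda X,Y,Z:place(u,[[X,Y,Z]])[0]
a=grab('side');b=grab('top');save(b,'t9')
q=proj(a,[.494,-.369,.07])[0].astype(int);i1=cv2.resize(a['pixels'][q[1]-30:q[1]+30,q[0]-40:q[0]+40],(400,300),interpolation=cv2.INTER_CUBIC)
i2=cv2.resize(b['pixels'][80:230,180:400],(400,273),interpolation=cv2.INTER_CUBIC)
o=np.zeros((300,800,3),np.uint8);o[:,:400]=i1;o[:273,400:]=i2;cv2.imwrite('pics/k9.png',o)
h=un(.0755-.13,.035,.111);print('handle',h)
mv([[h[0],h[1],.30],[h[0],h[1],.15],[h[0],h[1],.097]],u[2])
E
```

```text
26.3 [ 0.49439031 -0.3691102   0.29804514] F [ 0.6 -0.1 -1.2] T [ 0.06 -0.17 -0.02] yang 1.526 xax [ 0.005 -0.008 -1.   ] op 0.0466 q6 -2.25
handle [ 5.36799584e-01 -2.97313109e-04  1.11000000e-01]
lin [-0.0053, 0.6187, 0.0415] mm 372.0
lin [0.2446, 0.6214, 0.0391] mm 401.0
lin [0.333, 0.6224, 0.0382] mm 424.0
tool y ang 1.5264 roll units (down axis) -2.8 q6 -2.25 x axis [ 0.009 -0.011 -1.   ]
```

View pics/k9.png

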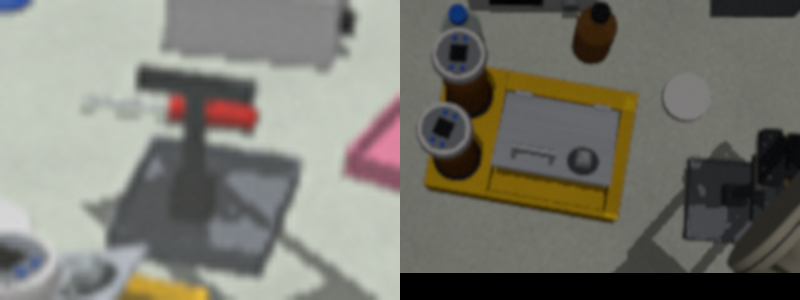

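The key stands upright in the grey tray, the tray is where it was, and both bottles on the deck still stand. That uses up the picture views, so I go on by numbers. Now to the handle, rolling on the way.

Run:
```python
from fit import *
for n,f,uv in(('w7',640/512,[(557,85),(545,200)]),('w5',600/512,[(169,98),(276,100)])):
    W=onz(load(n),np.array(uv)/f,.111);print(n,place([0,0,-u[2]],W-[u[0],u[1],0]).round(4).tolist())
h=place(u,[[.0755-.13,.016,.111]])[0];print(h)
mv([[h[0]-.03,h[1],.30]],u[2])
```

```text
w7 [[-0.0541, 0.0709, 0.111], [-0.0517, 0.0013, 0.111]]
w5 [[-0.0526, 0.0736, 0.111], [-0.0542, -0.0035, 0.111]]
[ 0.53397905 -0.01908679  0.111     ]
lin [-0.0055, 0.585, -0.0118] mm 351.0
tool y ang 1.5264 roll units (down axis) -2.8 q6 -2.25 x axis [ 0.009 -0.011 -1.   ]
```

apply_moves:
  series:
    - {"jaw": 0,"linear": [-0.02,0.09,0],"roll": 0.3}
    - {"jaw": 0,"linear": [-0.03,0.19,0],"roll": 0.6}
    - {"jaw": 0,"linear": [-0.03,0.29,0],"roll": 0.9}
    - {"jaw": 0,"linear": [-0.03,0.39,-0.005],"roll": 1}
    - {"jaw": 0,"linear": [-0.03,0.49,-0.01],"roll": 1}
    - {"jaw": 0,"linear": [-0.03,0.57,-0.012],"roll": 1}
    - {"jaw": 0,"linear": [-0.03,0.585,-0.012],"roll": 1}

```text
t: 27.28
tool_pos: [0.5033, -0.0162, 0.3138]
orientation: [0.435, 1.514, -0.448]
force: [-0.3, -1.0, 0.2]
opening: 0.0463
```

apply_moves:
  series:
    - {"jaw": 0,"linear": [0,0,0],"roll": 0.34}
    - {"jaw": 0,"linear": [0,0,0],"roll": 0.68}
    - {"jaw": 0,"linear": [0,0,0],"roll": 1}

```text
t: 27.65
tool_pos: [0.5031, -0.0171, 0.3128]
orientation: [0.845, 1.386, -0.855]
force: [-0.2, 1.0, -0.5]
opening: 0.0464
```

apply_moves:
  series:
    - {"jaw": 0,"linear": [0,0,0],"roll": 0.34}
    - {"jaw": 0,"linear": [0,0,0],"roll": 0.68}
    - {"jaw": 0,"linear": [0,0,0],"roll": 1}

```text
t: 28.02
tool_pos: [0.5029, -0.0183, 0.3119]
orientation: [1.243, 1.171, -1.25]
force: [0.2, 0.3, -0.4]
opening: 0.0467
```

```bash
python3 q.py
python3 - <<'E'
from fit import *
h=place(u,[[.0755-.13+.001,.016,.111]])[0]
mv([[h[0],h[1],.16],[h[0],h[1],.098]],u[2])
E
```

```text
28.025 [ 0.50293857 -0.01826121  0.31190753] F [ 0.2  0.3 -0.4] T [-0.   -0.11 -0.02] yang -0.054 xax [ 0.006 -0.011 -1.   ] op 0.0467 q6 -0.078
lin [0.2535, 0.0518, -0.004] mm 155.0
lin [0.3568, 0.0512, -0.0052] mm 216.0
tool y ang -0.0537 roll units (down axis) 0.182 q6 -0.078 x axis [ 0.006 -0.011 -1.   ]
```

apply_moves:
  series:
    - {"jaw": 0,"linear": [0.05,0.051,-0.005],"roll": 0.18}
    - {"jaw": 0,"linear": [0.14,0.051,-0.005],"roll": 0.18}
    - {"jaw": 0,"linear": [0.22,0.051,-0.005],"roll": 0.18}
    - {"jaw": 0,"linear": [0.28,0.051,-0.005],"roll": 0.18}
    - {"jaw": 0,"linear": [0.32,0.051,-0.005],"roll": 0.18}
    - {"jaw": 0,"linear": [0.345,0.051,-0.005],"roll": 0.18}
    - {"jaw": 0,"linear": [0.357,0.051,-0.005],"roll": 0.18}
    - {"jaw": 1,"linear": [0.357,0.051,-0.005],"roll": 0.18}
    - {"jaw": 1,"linear": [0.357,0.051,-0.005],"roll": 0.18}
    - {"jaw": 1,"linear": [0.357,0.051,-0.005],"roll": 0.18}
    - {"jaw": 1,"linear": [0.357,0.051,-0.005],"roll": 0.18}
    - {"jaw": 1,"linear": [0.357,0.051,-0.005],"roll": 0.18}
  force: 20

```text
t: 29.52
tool_pos: [0.5332, -0.0192, 0.0975]
orientation: [1.31, 1.125, -1.32]
force: [-5.4, 0.9, -1.2]
opening: 0.0323
```

```bash
python3 q.py
cat > arc.py <<'E'
from fit import *
import sys
st=read_state();p=place([0,0,-u[2]],[st['tool_pos']-[u[0],u[1],0]])[0];print('tcp unit',p.round(4))
off=p-np.array([.0755,0,.075]) # relative to hinge
dz=float(sys.argv[1]) # tcp below bar centre
b=np.array([off[0],off[2]+dz]);th0=np.arctan2(b[1],-b[0]);r=np.hypot(*b);a0=np.arctan2(.036,.130);print('hatch angle est',th0-a0,'r',r,'nom',np.hypot(.13,.036))
ths=[float(x) for x in sys.argv[2:]]
r=np.hypot(.13,.036)
mv([place(u,[[.0755-r*np.cos(a+a0),p[1],.075+r*np.sin(a+a0)-dz]])[0] for a in ths])
E
python3 arc.py .012 0.1 .2 .3 .4 .5 .6 .7 .8
```

```text
29.525 [ 0.53318447 -0.01923428  0.09752491] F [-5.4  0.9 -1.2] T [ 0.02  1.4  -0.09] yang -0.148 xax [ 0.002 -0.011 -1.   ] op 0.0323 q6 0.026
tcp unit [-0.0553  0.0157  0.0975]
hatch angle est -0.01201885970673755 r 0.13524481818730186 nom 0.13489254983133797
lin [-0.0238, 0.0084, 0.0003] mm 15.0
lin [-0.0442, 0.0177, 0.0005] mm 28.0
lin [-0.0637, 0.0289, 0.0007] mm 41.0
lin [-0.0819, 0.042, 0.0009] mm 55.0
lin [-0.0988, 0.0569, 0.0011] mm 68.0
lin [-0.1141, 0.0734, 0.0013] mm 81.0
lin [-0.1276, 0.0913, 0.0015] mm 94.0
lin [-0.1393, 0.1105, 0.0016] mm 106.0
```

apply_moves:
  series:
    - {"jaw": 1,"linear": [0,0,0],"roll": 0}
    - {"jaw": 1,"linear": [0,0,0],"roll": 0}
    - {"jaw": 1,"linear": [0,0,0],"roll": 0}

```text
t: 29.9
tool_pos: [0.5331, -0.0192, 0.0975]
orientation: [1.31, 1.126, -1.32]
force: [-0.0, -0.8, -5.1]
opening: 0.0321
```

```bash
python3 q.py; python3 arc.py .012
python3 - <<'E'
from fit import *
c=grab('wrist');save(c,'w10')
print('tcp px',proj(c,read_state()['tool_pos']),'handle ends px',proj(c,place(u,[[-.0545,-.002,.111],[-.0545,.072,.111],[-.0545,.016,.111]])))
g=c['pixels'].mean(2)
for r in range(170,300,12): print(r,g[r,150:360:6].astype(int).tolist())
E
```

```text
29.9 [ 0.53311866 -0.0192329   0.09754819] F [-0.  -0.8 -5.1] T [ 0.    0.51 -0.04] yang -0.148 xax [ 0.002 -0.011 -1.   ] op 0.0321 q6 0.026
tcp unit [-0.0553  0.0157  0.0975]
hatch angle est -0.011975708133160123 r 0.13531388666842223 nom 0.13489254983133797
tcp px [[259.84383559 243.73719936]] handle ends px [[261.68962878 287.54303603]
 [262.39406237 140.81250171]
 [261.84609472 255.34194118]]
170 [179, 117, 127, 124, 114, 118, 115, 92, 82, 95, 96, 83, 76, 115, 133, 119, 116, 118, 117, 116, 119, 114, 106, 115, 116, 108, 114, 116, 113, 116, 115, 116, 120, 114, 116]
182 [173, 140, 92, 89, 87, 89, 86, 84, 85, 90, 86, 80, 75, 116, 120, 118, 116, 115, 115, 116, 115, 118, 149, 166, 168, 140, 113, 114, 116, 116, 115, 117, 115, 114, 114]
194 [179, 164, 95, 89, 87, 84, 85, 86, 84, 81, 85, 86, 75, 114, 118, 117, 117, 119, 115, 115, 118, 109, 108, 116, 115, 105, 113, 114, 114, 117, 113, 118, 115, 115, 115]
206 [177, 164, 104, 126, 116, 117, 122, 94, 86, 84, 82, 86, 79, 115, 117, 119, 117, 115, 117, 117, 116, 103, 109, 117, 114, 105, 115, 115, 116, 116, 117, 117, 115, 114, 114]
218 [181, 170
[... 476 characters left out ...]
, 103, 115, 116, 115, 115, 116, 114]
254 [119, 121, 111, 87, 91, 86, 103, 103, 104, 105, 100, 100, 34, 112, 115, 118, 116, 115, 114, 114, 119, 100, 113, 116, 110, 104, 104, 102, 101, 103, 112, 114, 110, 115, 115]
266 [101, 101, 99, 74, 77, 86, 94, 104, 102, 103, 102, 39, 31, 114, 115, 116, 117, 114, 109, 96, 92, 99, 113, 115, 106, 74, 102, 102, 102, 102, 88, 92, 95, 96, 97]
278 [35, 36, 33, 37, 33, 34, 37, 105, 104, 101, 96, 29, 38, 113, 113, 117, 115, 115, 113, 96, 94, 100, 113, 113, 105, 31, 103, 105, 104, 104, 26, 32, 30, 30, 27]
290 [32, 33, 28, 34, 34, 65, 67, 103, 103, 102, 42, 24, 101, 112, 113, 119, 117, 113, 113, 112, 91, 99, 115, 113, 104, 33, 77, 103, 101, 101, 71, 54, 36, 35, 33]
```

The picture data show the bar about 11 mm further in +x and nearer the camera than with the hatch shut: lifting the key off pulled the hatch up by about 0.2 rad, and the fingers pinched the panel edge. I'll open, rise, re-centre on the bar and close.

apply_moves:
  series:
    - {"jaw": 0,"linear": [0,0,0],"roll": 0}
    - {"jaw": 0,"linear": [0,0,0],"roll": 0}
    - {"jaw": 0,"linear": [-0.02,0,0],"roll": 0}
    - {"jaw": 0,"linear": [-0.055,0.01,0],"roll": 0}
    - {"jaw": 0,"linear": [-0.055,0.018,0],"roll": 0}

```text
t: 30.58
tool_pos: [0.546, -0.0207, 0.1337]
orientation: [1.312, 1.121, -1.316]
force: [0.4, 0.4, -0.4]
opening: 0.0465
```

```bash
python3 q.py
python3 - <<'E'
from fit import *
st=read_state();c=grab('wrist');save(c,'w11')
g=c['pixels'].mean(2)
for th in(0,.1,.2,.3):
    cs,sn=np.cos(th),np.sin(th);f=lambda x,z:(.0755+x*cs+z*sn,.075-x*sn+z*cs)
    bx,bz=f(-.13,.036);ex,ez=f(-.151,0)
    q=proj(c,place(u,[[bx,.072,bz],[bx,-.002,bz],[bx-.005,.05,bz],[bx+.005,.05,bz],[ex,.08,ez]]));print(th,round(bx,4),round(bz,4),q.round(0).tolist())
for r in (90,110,130,140,150,160,170,180,190,210): print(r,g[r,130:370:5].astype(int).tolist())
E
```

```text
30.575 [ 0.54602139 -0.02067088  0.13365873] F [ 0.4  0.4 -0.4] T [-0.01 -0.06  0.03] yang -0.148 xax [ 0.007 -0.012 -1.   ] op 0.0465 q6 0.026
0 -0.0545 0.111 [[237.0, 132.0], [239.0, 255.0], [229.0, 171.0], [247.0, 171.0], [206.0, 112.0]]
0.1 -0.0503 0.1238 [[244.0, 135.0], [246.0, 265.0], [235.0, 177.0], [254.0, 177.0], [204.0, 114.0]]
0.2 -0.0448 0.1361 [[255.0, 138.0], [255.0, 277.0], [245.0, 183.0], [265.0, 183.0], [205.0, 116.0]]
0.3 -0.0381 0.1478 [[270.0, 142.0], [269.0, 289.0], [259.0, 190.0], [281.0, 190.0], [208.0, 118.0]]
90 [179, 182, 177, 180, 122, 123, 125, 115, 121, 124, 121, 125, 126, 123, 125, 123, 178, 180, 177, 178, 178, 175, 175, 176, 179, 174, 176, 172, 175, 174, 173, 174, 174, 173, 171, 174, 175, 174, 174, 172, 170, 172, 169, 172, 175, 173, 168, 174]
110 [182, 174, 169, 179, 123, 126, 127, 105, 120, 127, 128, 127, 128, 123, 127, 123, 177, 178, 175, 179, 177, 175, 175, 174, 172, 170, 175, 172, 170, 159, 149, 169, 165, 168, 153, 136, 164, 165, 155, 131, 118, 137, 156, 135, 130, 165, 163, 172]
130 [116, 119, 119, 122, 107, 83, 90, 85, 85, 89, 83, 85, 86, 85, 83, 
[... 1124 characters left out ...]
171, 171, 178, 180, 102, 90, 90, 85, 87, 85, 83, 86, 79, 81, 83, 111, 118, 117, 114, 117, 115, 115, 109, 106, 112, 111, 103, 116, 112, 116, 114, 113, 113, 113, 114, 114, 115, 114, 115, 111, 117, 117, 113, 110, 116, 114, 115]
190 [182, 179, 176, 175, 173, 125, 88, 89, 84, 83, 120, 123, 121, 86, 83, 85, 110, 114, 116, 116, 113, 117, 115, 107, 105, 111, 109, 105, 117, 114, 113, 112, 114, 110, 111, 115, 113, 114, 114, 116, 111, 115, 115, 113, 111, 118, 118, 146]
210 [180, 180, 175, 174, 176, 162, 94, 85, 85, 78, 106, 121, 120, 87, 83, 84, 105, 115, 113, 115, 114, 114, 113, 106, 108, 114, 110, 107, 113, 114, 113, 113, 113, 114, 112, 115, 112, 113, 112, 115, 112, 116, 115, 113, 114, 116, 146, 164]
```

The bar reads at columns 243-267, which matches a hatch angle of 0.2 rad (bar at unit x -0.045, z 0.136). Lowering and closing on it.

```bash
python3 arc.py .012 .2 .3
```

```text
tcp unit [-0.0427  0.0161  0.1322]
hatch angle est 0.2596585452351366 r 0.13702634384662662 nom 0.13489254983133797
lin [0.0135, -0.0035, -0.0001] mm 8.0
lin [-0.0059, 0.0079, 0.0001] mm 5.0
```

apply_moves:
  series:
    - {"jaw": 0,"linear": [0.0135,-0.0035,0],"roll": 0}
    - {"jaw": 1,"linear": [0.0135,-0.0035,0],"roll": 0}
    - {"jaw": 1,"linear": [0.0135,-0.0035,0],"roll": 0}
    - {"jaw": 1,"linear": [0.0135,-0.0035,0],"roll": 0}
    - {"jaw": 1,"linear": [0.0135,-0.0035,0],"roll": 0}
    - {"jaw": 1,"linear": [0.0135,-0.0035,0],"roll": 0}
    - {"jaw": 1,"linear": [0.0135,-0.0035,0],"roll": 0}
  force: 20

```text
t: 31.5
tool_pos: [0.5445, -0.0206, 0.1242]
orientation: [1.313, 1.121, -1.316]
force: [5.5, -0.4, -4.6]
opening: 0.0089
```

```bash
python3 q.py; python3 arc.py .012 0.3 .4 .5 .6 .7 .8 .9 1 1.1 1.2 1.3 1.4 1.5 1.6 1.7
```

```text
31.5 [ 0.5445121  -0.02064223  0.12424058] F [ 5.5 -0.4 -4.6] T [-0.09 -0.99 -0.02] yang -0.148 xax [ 0.008 -0.012 -1.   ] op 0.0089 q6 0.026
tcp unit [-0.0439  0.016   0.1242]
hatch angle est 0.20392393077965265 r 0.1341472633484635 nom 0.13489254983133797
lin [-0.0192, 0.0098, 0.0002] mm 12.0
lin [-0.0374, 0.0231, 0.0004] mm 26.0
lin [-0.0541, 0.038, 0.0006] mm 39.0
lin [-0.0693, 0.0546, 0.0008] mm 52.0
lin [-0.0827, 0.0726, 0.001] mm 66.0
lin [-0.0943, 0.0919, 0.0011] mm 79.0
lin [-0.1039, 0.1122, 0.0012] mm 91.0
lin [-0.1114, 0.1334, 0.0013] mm 104.0
lin [-0.1168, 0.1552, 0.0014] mm 116.0
lin [-0.12, 0.1774, 0.0015] mm 128.0
lin [-0.1209, 0.1999, 0.0015] mm 140.0
lin [-0.1196, 0.2223, 0.0015] mm 151.0
lin [-0.1161, 0.2445, 0.0015] mm 162.0
lin [-0.1103, 0.2662, 0.0015] mm 172.0
lin [-0.1024, 0.2873, 0.0014] mm 183.0
```

apply_moves:
  series:
    - {"jaw": 1,"linear": [-0.0192,0.0098,0],"roll": 0}
    - {"jaw": 1,"linear": [-0.0374,0.0231,0],"roll": 0}
    - {"jaw": 1,"linear": [-0.0541,0.038,0],"roll": 0}
    - {"jaw": 1,"linear": [-0.0693,0.0546,0],"roll": 0}
    - {"jaw": 1,"linear": [-0.0827,0.0726,0],"roll": 0}
    - {"jaw": 1,"linear": [-0.0943,0.0919,0],"roll": 0}
    - {"jaw": 1,"linear": [-0.1039,0.1122,0],"roll": 0}
  force: 15

```text
t: 32.38
tool_pos: [0.6102, -0.0304, 0.1898]
orientation: [1.311, 1.121, -1.318]
force: [-11.2, -3.2, 9.8]
opening: 0.0092
```

```bash
python3 q.py; python3 arc.py .012 1 1.1 1.2 1.3 1.4 1.5 1.6 1.7 1.74
```

```text
32.375 [ 0.61016895 -0.0303683   0.18976849] F [-11.2  -3.2   9.8] T [-0.37  2.17 -0.08] yang -0.148 xax [ 0.006 -0.013 -1.   ] op 0.0092 q6 0.023
tcp unit [0.0225 0.0162 0.1898]
hatch angle est 0.9047814471881337 r 0.13739389591862386 nom 0.13489254983133797
lin [-0.0033, 0.0217, 0.0001] mm 13.0
lin [-0.0087, 0.0436, 0.0001] mm 26.0
lin [-0.0119, 0.0658, 0.0002] mm 40.0
lin [-0.0129, 0.0883, 0.0002] mm 53.0
lin [-0.0116, 0.1107, 0.0002] mm 66.0
lin [-0.008, 0.1329, 0.0002] mm 79.0
lin [-0.0023, 0.1546, 0.0002] mm 92.0
lin [0.0055, 0.1757, 0.0001] mm 105.0
lin [0.0092, 0.1839, 0.0] mm 110.0
```

apply_moves:
  series:
    - {"jaw": 1,"linear": [-0.012,0.02,0],"roll": 0}
    - {"jaw": 1,"linear": [-0.018,0.0436,0],"roll": 0}
    - {"jaw": 1,"linear": [-0.021,0.0658,0],"roll": 0}
    - {"jaw": 1,"linear": [-0.022,0.0883,0],"roll": 0}
    - {"jaw": 1,"linear": [-0.021,0.1107,0],"roll": 0}

```text
t: 33.0
tool_pos: [0.676, -0.0413, 0.2042]
orientation: [1.311, 1.12, -1.32]
force: [-5.4, -4.3, 2.1]
opening: 0.0093
```

```bash
python3 q.py; python3 arc.py .012 1.4 1.5 1.6 1.7 1.74
```

```text
33.0 [ 0.67600455 -0.04126576  0.20422535] F [-5.4 -4.3  2.1] T [-0.89  1.05 -0.04] yang -0.149 xax [ 0.005 -0.014 -1.   ] op 0.0093 q6 0.021
tcp unit [0.0892 0.0152 0.2042]
hatch angle est 1.3976594505020934 r 0.14189258081271272 nom 0.13489254983133797
lin [0.0117, -0.0007, -0.0002] mm 7.0
lin [0.0152, 0.0215, -0.0002] mm 15.0
lin [0.0209, 0.0432, -0.0003] mm 28.0
lin [0.0287, 0.0643, -0.0004] mm 42.0
lin [0.0324, 0.0725, -0.0004] mm 47.0
```

apply_moves:
  series:
    - {"jaw": 1,"linear": [0.002,0.0215,0.001],"roll": 0}
    - {"jaw": 1,"linear": [0.008,0.043,0.001],"roll": 0}
    - {"jaw": 1,"linear": [0.015,0.064,0.001],"roll": 0}
    - {"jaw": 1,"linear": [0.016,0.068,0.001],"roll": 0}

```text
t: 33.5
tool_pos: [0.7167, -0.0482, 0.1952]
orientation: [1.31, 1.12, -1.32]
force: [-4.3, 0.3, -0.1]
opening: 0.0094
```

```bash
python3 q.py; python3 arc.py .005
```

```text
33.5 [ 0.71666556 -0.04822897  0.19520524] F [-4.3  0.3 -0.1] T [-0.22  0.66 -0.04] yang -0.149 xax [ 0.005 -0.014 -1.   ] op 0.0094 q6 0.018
tcp unit [0.1305 0.0143 0.1952]
hatch angle est 1.7144685049323245 r 0.13674825506522847 nom 0.13489254983133797
```

apply_moves:
  series:
    - {"jaw": 0.5,"linear": [0,-0.002,0],"roll": 0}
    - {"jaw": 0.5,"linear": [0,-0.002,0],"roll": 0}
    - {"jaw": 0.5,"linear": [0,-0.002,0],"roll": 0}
    - {"jaw": 0.5,"linear": [-0.03,0,0],"roll": 0}
    - {"jaw": 0.5,"linear": [-0.08,0,0],"roll": 0}
    - {"jaw": 0.5,"linear": [-0.16,0,0],"roll": 0}
    - {"jaw": 0.5,"linear": [-0.22,0,0],"roll": 0}
    - {"jaw": 0.5,"linear": [-0.22,-0.1,0],"roll": 0}
    - {"jaw": 0.5,"linear": [-0.22,-0.1,0],"roll": 0}

```text
t: 34.62
tool_pos: [0.6524, -0.0365, 0.3253]
orientation: [1.308, 1.125, -1.324]
force: [1.1, 0.3, -0.3]
opening: 0.023
```

```bash
python3 q.py
python3 - <<'E'
from fit import *
b=grab('top');a=grab('side')
save(b,'tf');save(a,'sf')
t0=load('top');s0=load('side')
for n,x,y in(('top',b,t0),('side',a,s0)):
    for th in(1.3,1.57,1.75):
        cs,sn=np.cos(th),np.sin(th);f=lambda X,Y,Z:[.0755+X*cs+Z*sn,Y,.075-X*sn+Z*cs]
        print(n,th,proj(x,place(u,[f(-.151,.101,0),f(-.151,-.101,0),f(-.130,.072,.036),f(-.13,-.002,.036)])).round(0).tolist())
d=cv2.absdiff(a['pixels'],s0['pixels']).max(2)>40
n,l,stt,cen=cv2.connectedComponentsWithStats(d.astype(np.uint8))
for i in range(1,n):
    if stt[i,4]>25: print('side diff',stt[i].tolist())
d=cv2.absdiff(b['pixels'],t0['pixels']).max(2)>40
n,l,stt,cen=cv2.connectedComponentsWithStats(d.astype(np.uint8))
for i in range(1,n):
    if stt[i,4]>25: print('top diff',stt[i].tolist())
E
```

```text
34.625 [ 0.6524018  -0.03650111  0.32527736] F [ 1.1  0.3 -0.3] T [-0.06 -0.1   0.04] yang -0.149 xax [-0.001 -0.014 -1.   ] op 0.023 q6 0.02
top 1.3 [[234.0, 130.0], [305.0, 142.0], [247.0, 119.0], [272.0, 124.0]]
top 1.57 [[237.0, 116.0], [308.0, 127.0], [249.0, 108.0], [274.0, 112.0]]
top 1.75 [[238.0, 107.0], [309.0, 119.0], [250.0, 102.0], [275.0, 106.0]]
side 1.3 [[224.0, 166.0], [243.0, 140.0], [217.0, 162.0], [225.0, 152.0]]
side 1.57 [[214.0, 163.0], [234.0, 137.0], [209.0, 161.0], [217.0, 152.0]]
side 1.75 [[208.0, 162.0], [228.0, 136.0], [204.0, 162.0], [212.0, 152.0]]
side diff [345, 12, 54, 55, 1166]
side diff [196, 14, 116, 118, 3710]
side diff [399, 30, 23, 18, 278]
side diff [407, 35, 23, 26, 323]
side diff [312, 38, 36, 13, 208]
side diff [372, 44, 32, 29, 361]
side diff [299, 47, 19, 3, 28]
side diff [364, 70, 33, 31, 764]
side diff [321, 81, 53, 132, 2845]
side diff [369, 119, 42, 21, 546]
side diff [264, 128, 25, 16, 172]
side diff [211, 138, 25, 60, 663]
side diff [415, 141, 15, 36, 321]
side diff [371, 142, 21, 20, 285]
side diff [270, 148, 11, 11, 86]
side diff [243, 170, 30, 33, 593]
side diff [409, 177, 7, 24, 66]
side diff [263, 197, 64, 31, 1078]
side diff [399, 224, 6, 7, 26]
side diff [224, 231, 40, 45, 424]
side diff [324, 230, 69, 30, 1255]
side diff [223, 263, 11, 15, 63]
top diff [233, 34, 6, 9, 44]
top diff [240, 34, 7, 9, 49]
top diff [250, 35, 60, 8, 451]
top diff [312, 35, 6, 9, 47]
top diff [319, 35, 7, 9, 48]
top diff [233, 44, 7, 31, 94]
top diff [217, 44, 102, 157, 8050]
top diff [228, 77, 14, 9, 90]
top diff [276, 98, 11, 9, 74]
top diff [373, 164, 8, 6, 40]
top diff [111, 166, 17, 11, 128]
top diff [276, 171, 7, 4, 27]
top diff [357, 173, 18, 26, 183]
top diff [273, 177, 11, 4, 26]
top diff [122, 190, 102, 194, 2555]
top diff [291, 203, 3, 39, 83]
top diff [289, 252, 4, 26, 54]
top diff [212, 268, 300, 116, 15717]
top diff [281, 358, 12, 11, 75]
```

apply_moves:
  series:
    - {"jaw": 0.5,"linear": [-0.05,-0.09,0],"roll": 0}
    - {"jaw": 0.5,"linear": [-0.08,-0.18,0.05],"roll": 0}
    - {"jaw": 0.5,"linear": [-0.08,-0.26,0.1],"roll": 0}
    - {"jaw": 0.5,"linear": [-0.08,-0.34,0.17],"roll": 0}
    - {"jaw": 0.5,"linear": [-0.08,-0.4,0.25],"roll": 0}
    - {"jaw": 0.5,"linear": [-0.08,-0.42,0.33],"roll": 0}
    - {"jaw": 0.5,"linear": [-0.08,-0.43,0.4],"roll": 0}
    - {"jaw": 0.5,"linear": [-0.08,-0.43,0.4],"roll": 0}

```text
t: 35.72
tool_pos: [0.3653, -0.2387, 0.3794]
orientation: [1.314, 1.113, -1.321]
force: [0.4, -0.4, 0.0]
opening: 0.0233
```

```bash
python3 q.py
python3 - <<'E'
from fit import *
b=grab('top');a=grab('side');save(b,'tf');save(a,'sf')
t0=load('top');s0=load('side')
# template checks: bystanders & bottles, side and top (px in raw image)
def chk(n,im,im0,boxes):
    for k,(x,y,w,h) in boxes.items():
        T=im0['pixels'][y:y+h,x:x+w];S=im['pixels'][max(0,y-8):y+h+8,max(0,x-8):x+w+8]
        r=cv2.matchTemplate(S,T,cv2.TM_CCOEFF_NORMED);_,v,_,l=cv2.minMaxLoc(r);print(n,k,round(v,2),'shift',l[0]-min(8,x),l[1]-min(8,y))
k=.64;B=lambda x,y,w,h:tuple(int(v*k) for v in(x,y,w,h))
chk('side',a,s0,{'headL':B(308,240,38,90),'headR':B(354,250,36,85),'buffer':B(272,285,32,60),'beaker':B(266,362,34,46),'salt':B(318,432,32,50),'red1':B(385,470,66,78),'red2':B(465,395,62,66)})
chk('top',b,t0,{'headL':B(308,150,50,50),'headR':B(296,213,48,50),'spare':B(430,125,38,55),'dish':B(505,185,45,45),'driver':B(635,228,20,85),'beaker':B(215,162,45,42),'salt':B(103,237,58,48),'pink':B(595,355,100,95)})
# sample hatch: is panel plane's predicted point bright aluminium / interior under?
for th in(1.57,1.66,1.72):
    cs,sn=np.cos(th),np.sin(th);f=lambda X,Y,Z:[.0755+X*cs+Z*sn,Y,.075-X*sn+Z*cs]
    P=proj(b,place(u,[f(-.151,y,-.002) for y in(-.08,-.04,0,.04,.08)]));print(th,[b['pixels'][int(v),int(c)].tolist() for c,v in P])
g=b['pixels'].mean(2)
for y in(-.08,-.02,.06):
    P=proj(b,place(u,[[x,y,.226] for x in np.arange(0,.16,.01)]));print(y,[int(g[int(v),int(c)]) for c,v in P])
# key: dark bar at tray, top & side
for n,c in(('top',b),('side',a)):
    P=proj(c,[[.494+d,-.369,.152] for d in(-.05,-.03,0,.03,.05)]);print(n,'bar',[c['pixels'][int(v),int(q)].tolist() for q,v in P])
E
```

```text
35.725 [ 0.36532576 -0.23871476  0.37944028] F [ 0.4 -0.4  0. ] T [ 0.01 -0.07  0.01] yang -0.153 xax [ 0.009 -0.017 -1.   ] op 0.0233 q6 -0.538
side headL 0.94 shift 0 0
side headR 0.77 shift 0 0
side buffer 1.0 shift 0 0
side beaker 1.0 shift 0 0
side salt 1.0 shift 0 0
side red1 1.0 shift 0 0
side red2 1.0 shift 0 0
top headL 1.0 shift 0 0
top headR 1.0 shift 0 0
top spare 0.99 shift 0 0
top dish 1.0 shift 0 0
top driver 0.6 shift 0 -6
top beaker 1.0 shift 0 0
top salt 1.0 shift 0 0
top pink 0.36 shift 1 1
1.57 [[64, 62, 61], [65, 62, 61], [64, 61, 60], [63, 60, 59], [63, 60, 59]]
1.66 [[66, 63, 61], [65, 62, 61], [66, 63, 62], [65, 62, 61], [65, 61, 61]]
1.72 [[112, 113, 112], [107, 105, 103], [105, 103, 101], [107, 107, 105], [100, 99, 96]]
-0.08 [72, 74, 46, 56, 58, 52, 58, 88, 61, 74, 117, 114, 114, 113, 115, 112]
-0.02 [78, 77, 45, 51, 62, 60, 60, 60, 61, 80, 80, 22, 21, 24, 32, 32]
0.06 [78, 77, 51, 50, 60, 60, 60, 60, 62, 66, 102, 98, 99, 112, 114, 114]
top bar [[66, 64, 63], [42, 40, 38], [28, 23, 22], [42, 41, 38], [39, 37, 34]]
side bar [[179, 190, 183], [103, 104, 101], [109, 112, 108], [113, 114, 110], [94, 95, 91]]
```

apply_moves:
  series:
    - {"jaw": 0.5,"linear": [-0.02,0,-0.09],"roll": 0}
    - {"jaw": 0.5,"linear": [-0.02,0,-0.18],"roll": 0}
    - {"jaw": 0.5,"linear": [-0.02,0,-0.28],"roll": 0}
    - {"jaw": 0.5,"linear": [-0.02,0,-0.38],"roll": 0}
    - {"jaw": 0.5,"linear": [-0.02,-0.02,-0.48],"roll": 0}
    - {"jaw": 0.5,"linear": [-0.02,-0.02,-0.58],"roll": 0}
    - {"jaw": 0.5,"linear": [-0.02,-0.02,-0.68],"roll": 0}
    - {"jaw": 0.5,"linear": [-0.02,-0.02,-0.74],"roll": 0}
    - {"jaw": 0.5,"linear": [-0.02,-0.02,-0.74],"roll": 0}
    - {"jaw": 0.5,"linear": [-0.02,-0.02,-0.74],"roll": 0}

```text
t: 37.08
tool_pos: [0.4206, 0.2051, 0.3851]
orientation: [1.311, 1.116, -1.317]
force: [0.2, -0.3, 0.1]
opening: 0.0233
```

```bash
python3 q.py
python3 - <<'E'
from fit import *
b=grab('top');t0=load('top');a=grab('side')
k=.64
for n,(x,y,w,h) in {'driver':(635,228,20,85),'pink':(595,355,100,95),'dish':(505,185,45,45)}.items():
    x,y,w,h=[int(v*k) for v in(x,y,w,h)]
    r=cv2.matchTemplate(b['pixels'][y-8:y+h+8,x-8:x+w+8],t0['pixels'][y:y+h,x:x+w],cv2.TM_CCOEFF_NORMED);_,v,_,l=cv2.minMaxLoc(r);print(n,round(v,2),l[0]-8,l[1]-8)
yw=-.149+1.57+0.1
for nm,c in(('top',b),('side',a)):
    g=c['pixels'].mean(2)
    for z in(.148,):
        P=[[.494,-.369+d,z] for d in np.arange(-.08,.081,.01)];Q=[[.494+d,-.369,z] for d in np.arange(-.08,.081,.01)]
        print(nm,'y-scan',[int(g[int(v),int(q)]) for q,v in proj(c,P)]);print(nm,'x-scan',[int(g[int(v),int(q)]) for q,v in proj(c,Q)])
E
```

```text
37.075 [0.42058437 0.20507997 0.38506268] F [ 0.2 -0.3  0.1] T [-0.03 -0.02  0.03] yang -0.149 xax [ 0.01  -0.016 -1.   ] op 0.0233 q6 0.503
driver 1.0 0 0
pink 0.74 0 0
dish 1.0 0 0
top y-scan [111, 115, 115, 113, 54, 56, 73, 46, 37, 16, 15, 16, 32, 31, 70, 76, 76]
top x-scan [68, 74, 75, 74, 40, 42, 41, 42, 37, 38, 38, 37, 37, 36, 38, 100, 116]
side y-scan [122, 114, 106, 110, 121, 123, 124, 113, 88, 57, 64, 78, 72, 56, 50, 51, 52]
side x-scan [52, 72, 112, 81, 51, 107, 103, 98, 88, 105, 87, 69, 59, 67, 49, 52, 55]
```

```bash
python3 -c "
from plant import *
print(close_job())"
```

```text
the job is handed in; nothing more can be done
None
```

The job is done and handed in at about 37 s of the 72 s allowed.

**How it went**
- **Key from the stand:** The moves can't tilt the tool, so I lifted the key by its shank and tipped it partway up against the stand's rod. I then leaned it on the unit's near edge and pushed it upright.
- **Latch:** I set the key on the stud and it went fully down (tool height 198.7 mm, 198.6 mm expected). I let go, took it again by the crossbar and turned it counter-clockwise until the torque rose from about 0.15 to 0.96 N m at the stop.
- **Tray and hatch:** I stood the key in the grey tray, let go, and swung the hatch up by its handle.

**Last checks**
- **Hatch:** It leans back at about 1.7 rad, by the tool pose at release and by its top edge in the top camera.
- **Key:** It was upright in the tray when I viewed it just after letting go. A later brightness scan in the top camera still matched the crossbar in place.
- **Bottles and bystanders:** None showed any shift in the final picture comparison.
- **Robot:** It was clear, with the force reading near zero.

**What disagreed**
- **Hatch lifted early:** Lifting the key off pulled the hatch up about 0.2 rad before the key was in the tray. My first grip on the handle therefore pinched the panel edge, at about 5 N, and I opened and gripped again.
- **Weak picture matches:** The pink tray (0.74) and one bottle in the side view (0.77) matched less well. Neither showed a shift, and the changed arm, hatch and shadows probably explain it. The side camera's scan of the key in the tray was inconclusive.
- **Last looks by numbers:** My 12 picture views were used up before the hatch step, so the hatch and the final state were checked by numbers only.

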